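# Tighten the collet chuck with the tommy bar and stow the bar

## Task

The finished goblet is standing loose in the collet chuck on the post: put the tommy bar in the chuck's collar and turn the collar clockwise (seen from above), moving the bar on to a fresh hole when it runs out of swing, until it comes up tight against its stop. Then lay the bar in the open bay of the accessory case and slide the case lid fully shut. Don't knock the goblet, and leave the other things on the bench where they are.

Things in the scene. Friction and masses are not known exactly. Their poses are not given: they have to be found in the camera images.
- station: Fixed plywood board (18 mm) with a chuck post, a black dust hood (left) and a grey hand rest (right). Origin: on the bench, on the post axis. Its -x side is the open side, towards the robot. Hood guard at y +154 mm (190 mm high) and rest blade at y -154 mm (149 mm high) reach to x -130 and -112 mm: a bar in the collar can swing only about 50 degrees to either side of -x
- collar (a joint): Angle (rad) of the chuck's threaded steel collar about the upright post axis; grows clockwise seen from above, which tightens. 2.60 = tight at its stop; starts 0.25 to 0.65. Stays where left; turning takes 0.2 N m (2 N at the bar's handle). It sinks 0.955 mm per rad. 96 mm in diameter, 32 mm high, rim with six equal holes 60 degrees apart
- collar_hole (a point): Mouth centre of one of the six collar holes, 48 mm from the axis; turns with the collar. Its x axis points radially outwards along the hole. Holes are level, round, blind: 13 mm diameter, 24 mm deep (floor 24 mm from the axis). A dark punch mark on the collar's top face, 40 mm from the axis, stands over each hole
- collar_axis (a point): Fixed point on the post axis, 123 mm above the bench: the height of the holes' centres when the collar angle is 0
- goblet: Turned light-wood goblet, 60 mm in diameter, standing in the collet on the post axis from 150 to 255 mm above the bench; it does not come out and must not be knocked. Its origin is that of the station
- bar_grip (a point): Tommy bar, 160 mm, 0.11 to 0.16 kg, lying on the bench: 10 mm round steel rod with rounded tip, rear part in a flat-sided ash handle 18 x 18 x 99 mm. This point: on the axis, in the handle 14 mm behind its front end, near the centre of mass, 9 mm above what it lies on. x points to the steel tip, 75 mm ahead; the handle ends 85 mm behind; z up
- bar_tip (a point): steel tip of the tommy bar, on its axis, 75 mm ahead of the grip point
- case: Fixed wooden case, 460 mm along its x, 170 mm wide. Origin: centre of its underside. The -x half is the bay, open on top while the lid is back; the +x half is covered. Long walls 68 mm high, 10 mm thick; end wall 54 mm high. Two steel collets (28 mm wide, 22 mm high) stand in the bay's end corners at x -198 mm, y +52 and -52 mm
- case_bay (a point): centre of the floor of the case's bay: 220 mm long (along the case's x) and 150 mm wide inside, floor 8 mm above the bench
- case_lid (a joint): position in m of the sliding lid: 0 fully shut over the bay, grows as it slides towards the case's +x; starts 0.195 to 0.22 (open). It is held in grooves, top face 63 mm above the bench, and slides with about 1.5 N of friction
- lid_batten (a point): centre of the upright wooden batten on the lid by which it is pushed: 14 mm thick along the case's x, 100 mm wide along its y, 18 mm high, this point 72 mm above the bench; it moves with the lid and closes towards the case's -x
- wax_tin: bystander: low round aluminium tin, 68 mm in diameter, 42 mm high; origin centre of its underside
- sand_block: bystander: sanding block 110 x 65 x 27 mm; origin centre of its underside
- callipers: bystander: flat callipers, 150 mm long, 11 mm high; origin centre of its beam's underside
- small_bowl: bystander: small dark turned bowl, 104 mm in diameter, 45 mm high; origin centre of its underside
- live_centre: bystander: small steel revolving centre standing point up, 35 mm in diameter, 52 mm high; origin centre of its underside

How it is judged:
On the way, in this order (a step that is already met when the one before it is completed fails the run):
1. with the tommy bar standing in one of its holes, the collar is turned up tight against its stop (value of joint collar above 2.53 rad and horizontal distance between bar_tip and collar_axis below 0.04 m), for 0.1 s.
2. the bar lies in the bay of the case (z of bar_grip in the frame of case below 0.028 m and x of bar_grip in the frame of case between -0.22 and 0 m and y of bar_grip in the frame of case between -0.075 and 0.075 m), for 0.2 s.
3. the lid is shut (value of joint case_lid below 0.004 m), for 0.2 s.
At the end, for the whole second after the job is handed in: The collar is tight (within 0.07 rad, 4 degrees, of its stop), the bar lies level (within 10 degrees) on the floor of the case's bay, and the lid is shut (within 4 mm) (all of step 2 and value of joint collar above 2.53 rad and value of joint case_lid below 0.004 m and angle between bar_grip's own x axis and vertical between 1.4 and 1.74 rad); the robot touches nothing.
It fails at once if the goblet is knocked (more than 8 N) (contact force between goblet and anything else above 8 N).
It fails at once if another thing on the bench is moved more than 30 mm (distance of any of wax_tin, sand_block, callipers, small_bowl, live_centre from where it was at the start of the episode above 0.03 m).
It also fails if it takes over 69 s, if anything falls off the work surface, if the arm or the gripper's body presses on something with over 40 N, if the wrist force passes 120 N, or if a joint passes its speed limit or range.

## Robot

A 7-joint arm with a two-finger parallel gripper is mounted at the origin on the work surface. World frame = base frame: x ahead of the robot, y to its left, z up, the work surface at z = 0. Lengths are in m, angles in rad, forces in N, time in s.
With the tool pointing down it reaches from about 0.425 to 0.825 m from the base axis. Payload 3.6 kg.
Tool frame: the origin (TCP) lies midway between the tips of the shut fingers; the grasp point (between the pads) lies 19 mm behind it; z points along the fingers, y is the direction in which the jaws open and shut (so a half turn about z gives the same grasp; the last joint's range is limited). The gripper opens to 85 mm and grips with 20 to 120 N. Pads are 22 mm wide; open, the fingers measure 114 mm over their backs; the gripper's body (76 mm by 85 mm) begins 54 mm behind the grasp point. The pads swing forward as they close: fully open they stand 13 mm farther back than shut.
Start: joints at [1.222, 0.615, -0.013, 1.423, 0.008, 1.103, -0.04], TCP at [0.206, -0.616, 0.231] pointing down, gripper open.
Joint ranges: [-3.12, 3.12], [-0.3, 2.06], [-1.34, 1.32], [0.26, 2.42], [-1.36, 4.5], [0.01, 1.98], [-2.84, 2.84]. Speed limits (rad/s): [2.79, 2.79, 3.14, 3.14, 3.14, 3.14, 3.14].

## Interface

Orientations are given as a unit quaternion [x, y, z, w].
In Python, from plant import r gives the robot as it stands. The module is installed in compiled form; this text tells all that it offers.
- The arm moves only by the shell command python3 -m inch 'ROWS'. ROWS is JSON, a list of rows, each an object with "slide": the shift along the tool's x, y, z in mm, a list of three; "spin": the turn about the tool's z in rad; "jaw": the finger opening in mm, from 0 to 85.4. A call has 1 to 8 rows; each row is the pose to reach, as a shift and turn from the pose commanded when the call began, along the tool's axes at that moment; what a row does not reach only later rows make up. A row lasts 1/8 s, in which the tool goes at most 62.5 mm and 10.7 degrees, less where a joint would pass 70% of its speed; a pose out of reach is approached as far as the arm can. A call with a gripper value outside its range is refused whole. The fingers move at their own pace and stop on an object; the grip force is fixed at half the most. Time passes only in rows, so rows that repeat a pose let the fingers close. It gives the time, the measured TCP pose, the force and the opening at its end, in the units of the state.
- r.observe(): the state, without advancing time (a new reading comes with each control period).
- r.capture(name): name is "scene" or "top" or "wrist"; returns (picture, depth): 400x640x3 uint8, red, green, blue; 400x640 float32, m along the optical axis (not along the pixel's ray), 0 where there is no reading.
- r.camera_model(name): a dict with "intrinsics" (3x3 intrinsics, pixels), "R" (3x3) and "t" (3): a world point X has camera coordinates R X + t. Camera axes: x right, y down, z forward; pixel columns grow to the right and rows downward; lengths in m; the calibration is good to about 2 mm. A picture is of the moment at which its call begins: read the wrist's pose just before it. camera_model takes no time and is no camera call; for the wrist camera it gives the pose at the moment of the call.
- r.close_job(): hands the job in, once; it reports no verdict.
The state is a dict: "clock": time; "joint_pos": joint angles; "qd": joint speeds; "tau": joint torques, N m; "tool_pos": TCP position; "ee_rot": TCP orientation; "ft_force": force on the tool from outside, world axes, zero at the start; "wrist_torque": the same for the moment, N m; "width": opening from 0.0 (shut) to 1.0 (fully open).
Only numpy, scipy, OpenCV 4.12 (cv2) and the standard library are available. Lean on these libraries where they do the work, as an engineer would, in place of code of your own. Each camera call takes 0.05 s, during which the arm holds its last target.

## Working session

There is one attempt and no reset: what is moved stays moved. The work goes in short steps, Python scripts to look and compute and a shell command to move; the robot and the scene stay as the last step left them, time stands still between calls to the robot, and variables do not carry over. Pictures are saved under pics/ and viewed, and the job is handed in when it is done.

```bash
mkdir -p pics; ls; python3 - <<'E'
from plant import r
import cv2,numpy as np
o=r.observe()
print({k:np.round(v,3).tolist() for k,v in o.items()})
for n in ("scene","top","wrist"):
    m=r.camera_model(n); p,d=r.capture(n)
    np.savez(f"pics/{n}0.npz",p=p,d=d,K=m["intrinsics"],R=m["R"],t=m["t"])
    cv2.imwrite(f"pics/{n}0.png",p[:,:,::-1])
    R=np.array(m["R"]);print(n,np.round(m["intrinsics"],1).tolist(),np.round(R,3).tolist(),np.round(-R.T@np.array(m["t"]),3))
E
```

```text
pics
{'clock': 0.0, 'joint_pos': [1.222, 0.616, -0.013, 1.425, 0.008, 1.103, -0.04], 'qd': [0.001, 0.0, 0.001, -0.0, 0.001, -0.0, 0.001], 'tau': [-0.0, -46.923, 0.259, -17.104, 0.01, 0.01, -0.0], 'tool_pos': [0.206, -0.616, 0.23], 'ee_rot': [0.987, 0.161, -0.0, -0.001], 'ft_force': [-0.125, -0.226, -0.729], 'wrist_torque': [-0.034, -0.033, 0.009], 'width': 0.997}
scene [[487.3, 0.0, 319.6], [0.0, 487.3, 191.7], [0.0, 0.0, 1.0]] [[0.532, 0.847, -0.006], [0.45, -0.289, -0.845], [-0.717, 0.446, -0.535]] [ 1.392 -0.477  0.736]
top [[432.1, 0.0, 324.4], [0.0, 432.1, 203.6], [0.0, 0.0, 1.0]] [[0.017, -1.0, 0.001], [-0.978, -0.016, -0.207], [0.207, 0.002, -0.978]] [0.26  0.044 1.435]
wrist [[279.3, 0.0, 320.8], [0.0, 279.3, 204.6], [0.0, 0.0, 1.0]] [[0.317, -0.948, -0.002], [-0.895, -0.3, 0.329], [-0.312, -0.103, -0.944]] [ 0.287 -0.589  0.374]
```

View pics/top0.png

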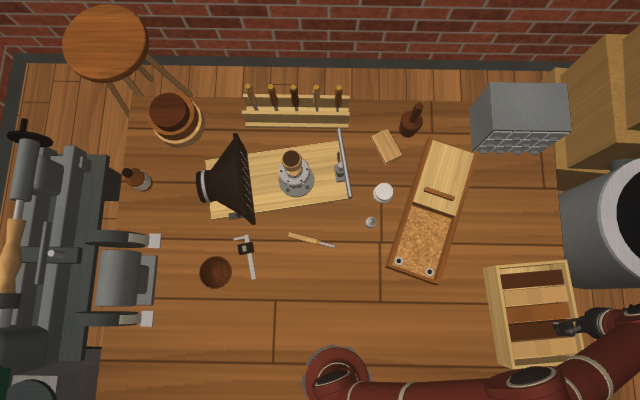

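View pics/scene0.png

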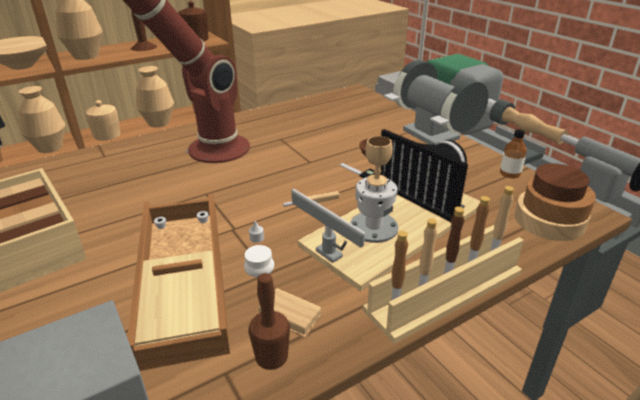

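View pics/wrist0.png

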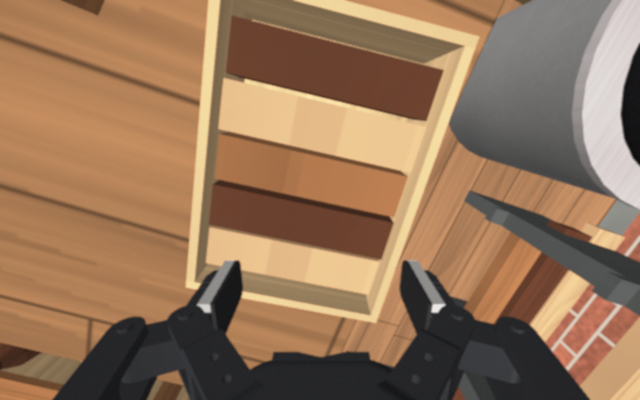

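The top view shows the post and goblet at about (294,170), the bar at (290..334, 235..246), the case at (430,210) with its bay at the bottom and batten at (440,194), the tin at (383,191) and the live centre at (370,222). Next I'll crop and enlarge.

```bash
cat > h.py <<'E'
import numpy as np,cv2
def load(n): return np.load(f"pics/{n}.npz")
def ray(z,u,v,h):
    K,R,t=z['K'],z['R'],z['t'].ravel()
    d=R.T@np.linalg.inv(K)@np.array([u,v,1.]); c=-R.T@t
    return c+d*(h-c[2])/d[2]
def proj(z,X):
    q=z['R']@np.asarray(X,float)+z['t'].ravel(); q=z['K']@q; return q[:2]/q[2]
def snap(n,name):
    from plant import r
    m=r.camera_model(n); p,d=r.capture(n)
    np.savez(f"pics/{name}.npz",p=p,d=d,K=m["intrinsics"],R=m["R"],t=m["t"])
    cv2.imwrite(f"pics/{name}.png",p[:,:,::-1]); return load(name)
E
python3 - <<'E'
from h import *
a=load('top0')['p'][:,:,::-1]
cv2.imwrite('pics/c1.png',cv2.resize(a[120:270,190:390],None,fx=4,fy=4,interpolation=cv2.INTER_CUBIC))
cv2.imwrite('pics/c2.png',cv2.resize(a[130:290,350:490],None,fx=3.75,fy=3.75,interpolation=cv2.INTER_CUBIC))
b=load('scene0')['p'][:,:,::-1]
cv2.imwrite('pics/c3.png',cv2.resize(b[130:270,270:470],None,fx=4,fy=4,interpolation=cv2.INTER_CUBIC))
E
```

```text
(no output)
```

View pics/c1.png

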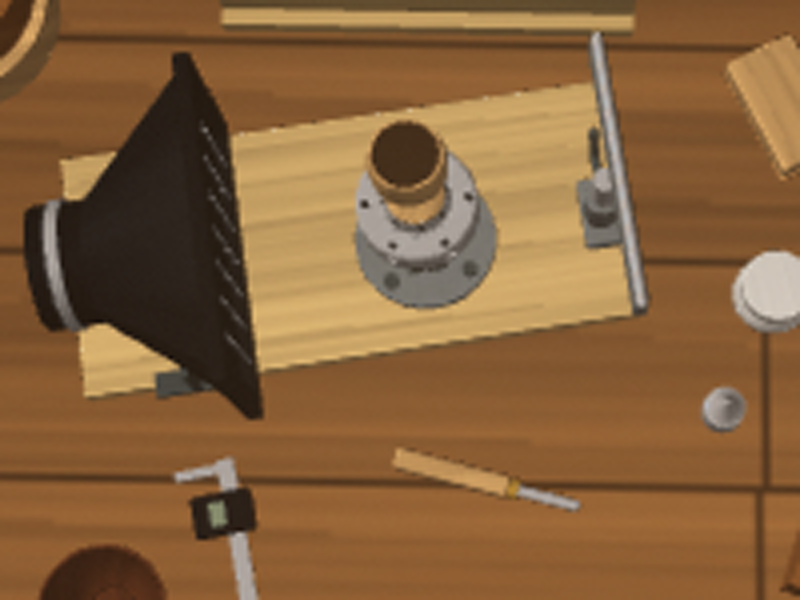

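View pics/c2.png

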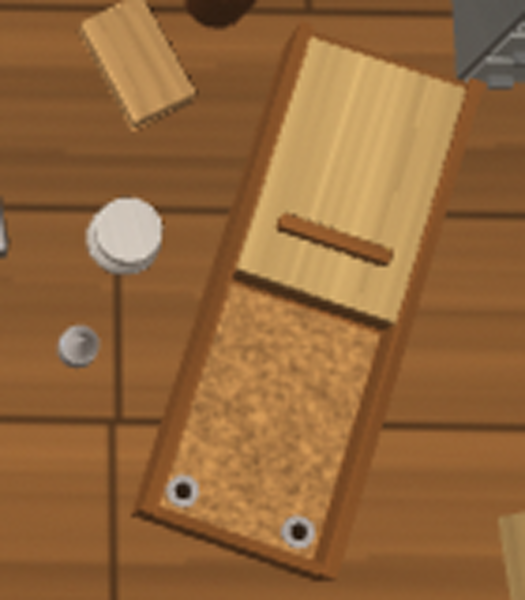

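View pics/c3.png

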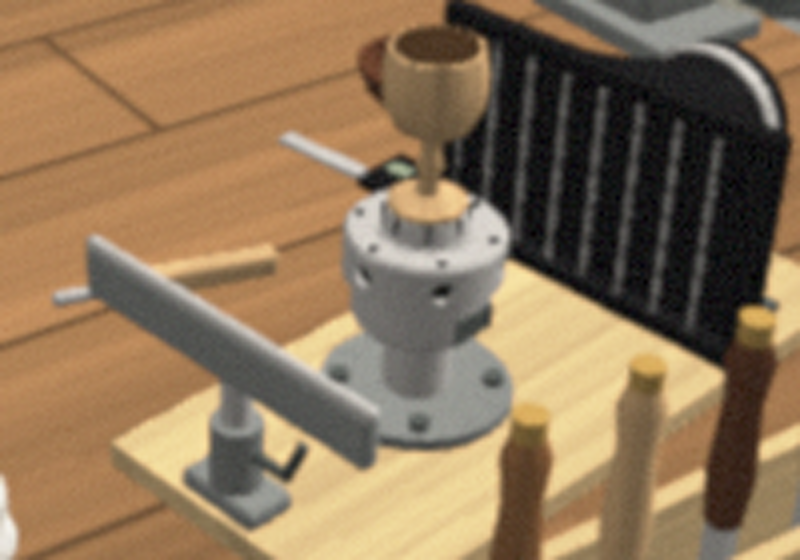

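```bash
python3 - <<'E'
from h import *
z=load('top0');s=load('scene0')
f=lambda u,v,h:ray(z,190+(u+.5)/4-.5,120+(v+.5)/4-.5,h)[:2]
g=lambda u,v,h:ray(s,270+(u+.5)/4-.5,130+(v+.5)/4-.5,h)[:2]
k=lambda u,v,h:ray(z,350+(u+.5)/3.75-.5,130+(v+.5)/3.75-.5,h)[:2]
M=np.array([f(*q,.1386) for q in [(364,204),(468,197),(392,245),(444,242)]])
S=np.array([g(*q,.1386) for q in [(357,212),(373,248),(441,263),(493,240)]])
print('marks top',M.round(4).tolist());print('marks scene',S.round(4).tolist())
from scipy.optimize import least_squares
for N in (M,S):
    r_=least_squares(lambda p:np.hypot(N[:,0]-p[0],N[:,1]-p[1])-.04,N.mean(0)+[.02,0]);c=r_.x
    print('c',c.round(4),r_.cost,np.degrees(np.arctan2(N[:,1]-c[1],N[:,0]-c[0])).round(1))
B=[f(*q,.018) for q in [(85,397),(640,316),(62,160),(590,85)]]
print('board',np.round(B,4).tolist())
d=B[1]-B[0];print('near edge dir',np.degrees(np.arctan2(d[1],d[0])), 'far',np.degrees(np.arctan2(*(B[3]-B[2])[::-1])))
print('goblet rim',f(407,153,.255), g(437,45,.255))
t=f(577,506,.009);e=f(397,457,.009);ee=f(515,489,.009);print('bar tip,end,handlefront',t,e,ee,np.hypot(*(t-e)),np.hypot(*(ee-e)))
print('scene bar',g(58,297,.009),g(272,257,.009))
print('case corners', [k(*q,h).round(4).tolist() for q,h in [((308,28),.068),((478,82),.068),((137,514),.054),((331,577),.054)]])
print('collets',[k(*q,.030).round(4).tolist() for q in [(182,490),(298,531)]])
print('batten',[k(*q,.081).round(4).tolist() for q in [(283,216),(391,254),(279,228),(388,264)]])
print('tin',k(129,230,.042),'lc',k(78,343,.04))
E
```

```text
marks top [[0.6375, 0.185], [0.6446, 0.1041], [0.6049, 0.1621], [0.608, 0.1218]]
marks scene [[0.6089, 0.1202], [0.6459, 0.1045], [0.6794, 0.1274], [0.6762, 0.1677]]
c [0.6409 0.1446] 3.5437383094177103e-07 [  94.7  -84.8  154.1 -145.4]
c [0.6427 0.1441] 1.5689212544019183e-06 [-144.7  -85.3  -24.4   35.1]
board [[0.5021, 0.4239], [0.5788, -0.0373], [0.7074, 0.4582], [0.7828, 0.0068]]
near edge dir -80.54948157534213 far -80.51913269484672
goblet rim [0.64194503 0.14306161] [0.64215303 0.14500227]
bar tip,end,handlefront [0.41912113 0.01350169] [0.45739815 0.16354435] [0.43235683 0.06498864] 0.15484809443216646 0.10168724420685735
scene bar [0.41940906 0.01663005] [0.45557277 0.16511762]
case corners [[0.783, -0.3082], [0.735, -0.4569], [0.3516, -0.152], [0.3019, -0.314]]
collets [[0.3743, -0.1945], [0.341, -0.2934]]
batten [[0.6064, -0.2773], [0.5744, -0.3688], [0.5957, -0.2735], [0.5656, -0.3658]]
tin [ 0.60136777 -0.14993153] lc [ 0.4996484  -0.10447877]
```

```bash
cat >> h.py <<'E'
def yaw_of(o):
    from scipy.spatial.transform import Rotation as Ro
    m=Ro.from_quat(o['ee_rot']).as_matrix(); return np.degrees(np.arctan2(m[1,0],m[0,0])),m
def go(*targets):
    "targets: (x,y,z,yawdeg) -> slide mm in tool axes, spin rad"
    from plant import r
    o=r.observe(); y,m=yaw_of(o)
    print('now',np.round(o['tool_pos'],4),'yaw',round(y,2),'j7',round(o['joint_pos'][6],2),'t',round(o['clock'],2),'w',round(o['width'],3),'F',np.round(o['ft_force'],1))
    for t in targets:
        d=m.T@(np.array(t[:3])-o['tool_pos'])*1000
        s=-np.radians((t[3]-y+180)%360-180); print(np.round(d,1).tolist(),round(s,3))
E
python3 -c "
from h import *
go((.45,-.35,.24,45),(.4366,.082,.20,75.7))"
```

```text
now [ 0.206  -0.6159  0.2304] yaw 18.5 j7 -0.04 t 0.15 w 1.001 F [0.  1.  0.4]
[315.7, -174.7, -9.3] -0.463
[440.1, -588.6, 31.6] -0.998
```

```bash
python3 -m inch '[{"slide":[315,-175,-10],"spin":-0.46,"jaw":85},{"slide":[315,-175,-10],"spin":-0.46,"jaw":85},{"slide":[315,-175,-10],"spin":-0.46,"jaw":60},{"slide":[315,-175,-10],"spin":-0.46,"jaw":50},{"slide":[315,-175,-10],"spin":-0.46,"jaw":50},{"slide":[360,-340,10],"spin":-0.7,"jaw":50},{"slide":[400,-450,20],"spin":-0.9,"jaw":50},{"slide":[440,-588,30],"spin":-1.0,"jaw":50}]'
python3 -m inch '[{"slide":[0,0,0],"spin":0,"jaw":50},{"slide":[0,0,0],"spin":0,"jaw":50}]'
python3 -c "
from h import *
go((.4366,.082,.20,75.7))"
```

```text
clock: 1.15
tool_pos: [0.43, -0.1975, 0.2237]
ee_rot: [0.787, 0.617, 0.0, 0.0]
ft_force: [0.8, 0.5, -0.4]
width: 0.583
clock: 1.4
tool_pos: [0.4298, -0.2003, 0.2239]
ee_rot: [0.789, 0.614, -0.0, 0.0]
ft_force: [-0.4, -0.4, 0.6]
width: 0.585
now [ 0.4298 -0.2003  0.2239] yaw 75.74 j7 -0.03 t 1.4 w 0.585 F [-0.4 -0.4  0.6]
[275.3, -63.0, 23.7] 0.001
```

```bash
python3 -m inch '[{"slide":[90,-20,8],"spin":0,"jaw":50},{"slide":[180,-40,16],"spin":0,"jaw":50},{"slide":[275,-63,24],"spin":0,"jaw":50},{"slide":[275,-63,24],"spin":0,"jaw":50},{"slide":[275,-63,24],"spin":0,"jaw":50},{"slide":[275,-63,24],"spin":0,"jaw":50}]'
python3 -c "
from h import *
go((.4366,.082,.20,75.7))
snap('wrist','w1')"
```

```text
clock: 2.15
tool_pos: [0.4372, 0.0839, 0.1998]
ee_rot: [0.788, 0.615, 0.001, -0.0]
ft_force: [0.3, -0.1, 0.4]
width: 0.586
now [0.4372 0.0839 0.1998] yaw 75.93 j7 -0.7 t 2.15 w 0.586 F [ 0.3 -0.1  0.4]
[-2.0, -0.1, -0.2] 0.004
```

View pics/w1.png

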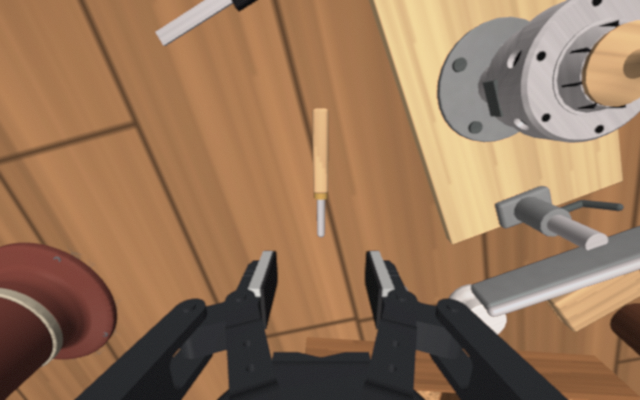

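```bash
python3 - <<'E'
from h import *
z=load('w1');p=z['p']
a=p[90:250,290:350,::-1];cv2.imwrite('pics/w1a.png',cv2.resize(a,None,fx=3.7,fy=3.7,interpolation=cv2.INTER_CUBIC))
a=p[0:160,430:640,::-1];cv2.imwrite('pics/w1b.png',cv2.resize(a,None,fx=3.7,fy=3.7,interpolation=cv2.INTER_CUBIC))
E
```

```text
(no output)
```

View pics/w1a.png

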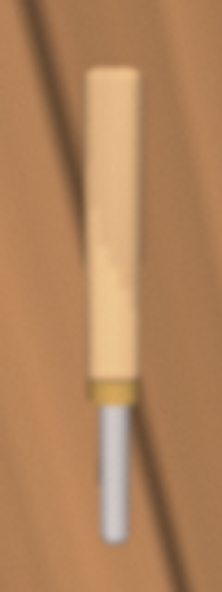

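View pics/w1b.png

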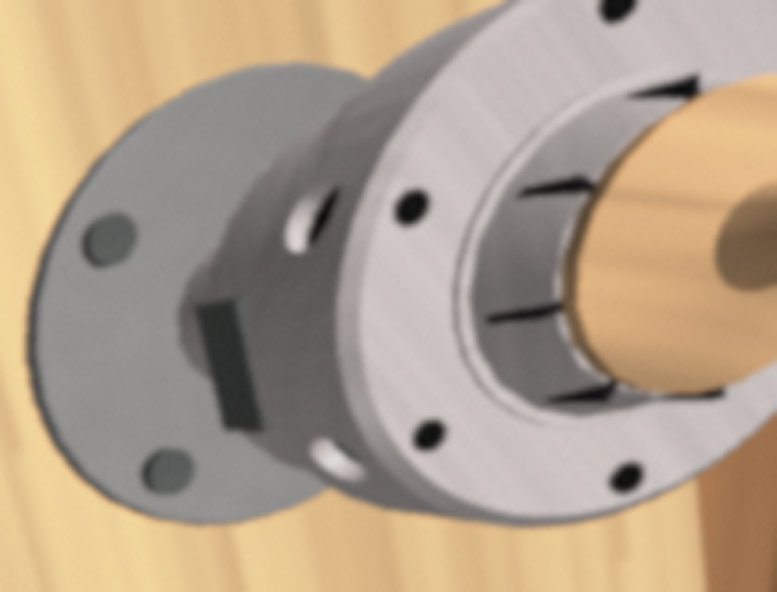

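```bash
python3 - <<'E'
from h import *
from scipy.optimize import least_squares
z=load('w1')
s=3.7
f=lambda u,v,h:ray(z,290+(u+.5)/s-.5,90+(v+.5)/s-.5,h)[:2]
tip=f(114,544,.009); front=f(115,404,.018); end=f(112,68,.018); end0=f(112,68,.009)
print(tip,front,end,end0,np.hypot(*(tip-end)),np.hypot(*(end-front)))
d=tip-end;d/=np.hypot(*d);print('head',np.degrees(np.arctan2(d[1],d[0])))
print('grip from tip',tip-.075*d,'from end',end+.085*d,'from front',front-.014*d)
M=np.array([ray(z,430+(u+.5)/s-.5,(v+.5)/s-.5,.1386)[:2] for u,v in [(411,207),(429,435),(627,478),(618,8)]])
q=least_squares(lambda p:np.hypot(M[:,0]-p[0],M[:,1]-p[1])-.04,[.64,.144]);c=q.x
print(M.round(4).tolist(),c,q.fun.round(4),np.degrees(np.arctan2(M[:,1]-c[1],M[:,0]-c[0])).round(1)%360)
E
```

```text
[0.41864287 0.00970501] [0.43245733 0.06336976] [0.4571374 0.1655555] [0.45710953 0.1655534 ] 0.16053411721897143 0.10512387857296812
head -103.8741654937831
grip from tip [0.43662715 0.08251686] from end [0.43675522 0.0830354 ] from front [0.4358144  0.07696131]
[[0.6058, 0.1619], [0.6094, 0.1213], [0.6463, 0.1039], [0.6393, 0.1843]] [0.64192339 0.14413417] [ 0.0003 -0.0002  0.0005  0.0002] [153.8 215.1 276.3  93.8]
```

```bash
python3 -c "
from h import *
go((.4367,.0828,.05,76.1),(.4367,.0828,.004,76.1))"
```

```text
now [0.4371 0.0817 0.1997] yaw 75.74 j7 -0.7 t 2.2 w 0.585 F [-0.7 -0.9 -0.2]
[1.1, -0.7, 149.7] -0.006
[1.1, -0.7, 195.7] -0.006
```

```bash
python3 -m inch '[{"slide":[1,-1,60],"spin":-0.006,"jaw":50},{"slide":[1,-1,120],"spin":-0.006,"jaw":50},{"slide":[1,-1,160],"spin":-0.006,"jaw":50},{"slide":[1,-1,182],"spin":-0.006,"jaw":50},{"slide":[1,-1,195],"spin":-0.006,"jaw":50},{"slide":[1,-1,195],"spin":-0.006,"jaw":50}]' && python3 -c "
from h import *
go((.4367,.0828,.004,76.1))
snap('wrist','w2')"
```

```text
clock: 2.95
tool_pos: [0.4359, 0.0821, 0.0045]
ee_rot: [0.788, 0.616, -0.001, 0.0]
ft_force: [-0.8, -0.1, -0.6]
width: 0.583
now [0.4359 0.0821 0.0045] yaw 75.99 j7 -0.92 t 2.95 w 0.583 F [-0.8 -0.1 -0.6]
[0.9, 0.6, 0.5] -0.002
```

View pics/w2.png

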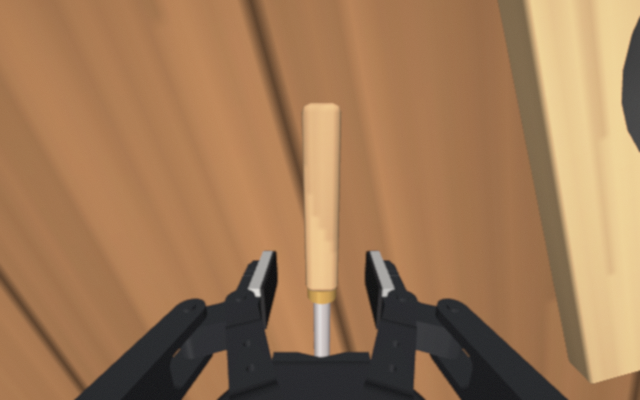

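The bar is centred between the fingers, with the handle at u≈321 and its front at v≈295. I'll close on it.

```bash
python3 -m inch '[{"slide":[0,0,0],"spin":0,"jaw":5},{"slide":[0,0,0],"spin":0,"jaw":5},{"slide":[0,0,0],"spin":0,"jaw":5},{"slide":[0,0,0],"spin":0,"jaw":5},{"slide":[0,0,0],"spin":0,"jaw":5},{"slide":[0,0,0],"spin":0,"jaw":5}]' && python3 -c "
from h import *
go((.4367,.0828,.1186,76.1))"
```

```text
clock: 3.75
tool_pos: [0.4364, 0.0836, 0.006]
ee_rot: [0.787, 0.616, 0.001, 0.001]
ft_force: [-0.9, -0.4, 5.8]
width: 0.192
now [0.4364 0.0836 0.006 ] yaw 76.11 j7 -0.92 t 3.75 w 0.192 F [-0.9 -0.4  5.8]
[-0.6, 0.8, -112.6] 0.0
```

```bash
python3 -m inch '[{"slide":[0,0,-40],"spin":0,"jaw":5},{"slide":[0,0,-90],"spin":0,"jaw":5},{"slide":[0,0,-135],"spin":-0.15,"jaw":5},{"slide":[0,0,-135],"spin":-0.3,"jaw":5},{"slide":[0,0,-135],"spin":-0.45,"jaw":5},{"slide":[0,0,-135],"spin":-0.6,"jaw":5},{"slide":[0,0,-135],"spin":-0.75,"jaw":5},{"slide":[0,0,-135],"spin":-0.9,"jaw":5}]' && python3 -c "
from h import *
go((.5246,.0626,.13,214.8))"
```

```text
clock: 4.75
tool_pos: [0.4351, 0.0832, 0.1401]
ee_rot: [0.439, 0.899, -0.0, 0.0]
ft_force: [-0.1, 0.4, -2.2]
width: 0.187
now [0.4351 0.0832 0.1401] yaw 127.98 j7 -0.09 t 4.75 w 0.187 F [-0.1  0.4 -2.2]
[-71.3, 57.8, 10.1] -1.515
```

```bash
python3 -m inch '[{"slide":[-10,5,0],"spin":-0.18,"jaw":5},{"slide":[-20,10,0],"spin":-0.36,"jaw":5},{"slide":[-30,20,0],"spin":-0.54,"jaw":5},{"slide":[-40,30,0],"spin":-0.72,"jaw":5},{"slide":[-50,40,0],"spin":-0.9,"jaw":5},{"slide":[-60,50,0],"spin":-1.08,"jaw":5},{"slide":[-66,55,0],"spin":-1.26,"jaw":5},{"slide":[-71,58,0],"spin":-1.4,"jaw":5}]' && python3 -c "
from h import *
go((.5246,.0626,.14,214.8))"
```

```text
clock: 5.75
tool_pos: [0.5248, 0.0622, 0.1397]
ee_rot: [-0.243, 0.97, -0.0, -0.0]
ft_force: [-0.2, -0.8, -0.3]
width: 0.187
now [0.5248 0.0622 0.1397] yaw -151.84 j7 1.15 t 5.75 w 0.187 F [-0.2 -0.8 -0.3]
[-0.0, 0.5, -0.3] -0.116
```

```bash
python3 -m inch '[{"slide":[0,0,10],"spin":-0.116,"jaw":5},{"slide":[0,0,20],"spin":-0.116,"jaw":5},{"slide":[0,0,20],"spin":-0.116,"jaw":5},{"slide":[0,0,20],"spin":-0.116,"jaw":5}]' && python3 - <<'E'
from h import *
go((.5246,.0626,.12,214.8))
w=snap('wrist','w3');s=snap('scene','s3');t=snap('top','t3')
c=lambda z,a,b,u,v,f:cv2.resize(z['p'][a:b,u:v,::-1],None,fx=f,fy=f,interpolation=cv2.INTER_CUBIC)
cv2.imwrite('pics/s3c.png',c(s,150,260,270,430,5))
cv2.imwrite('pics/t3c.png',c(t,140,260,240,400,5))
E
```

```text
clock: 6.25
tool_pos: [0.5249, 0.063, 0.1202]
ee_rot: [-0.297, 0.955, -0.0, 0.0]
ft_force: [0.2, -0.2, -1.0]
width: 0.196
now [0.5249 0.063  0.1202] yaw -145.47 j7 1.21 t 6.25 w 0.196 F [ 0.2 -0.2 -1. ]
[0.5, -0.2, 0.2] -0.005
```

View pics/w3.png

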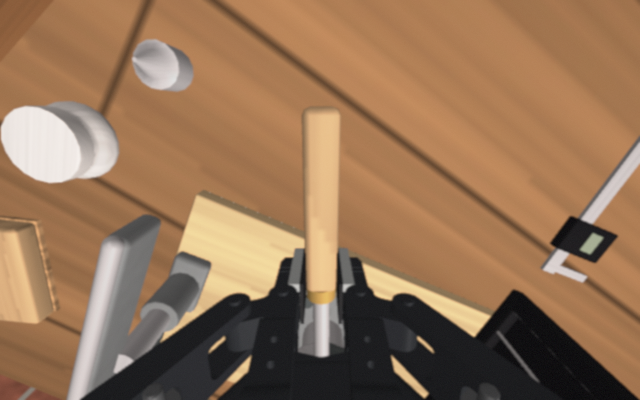

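View pics/s3c.png

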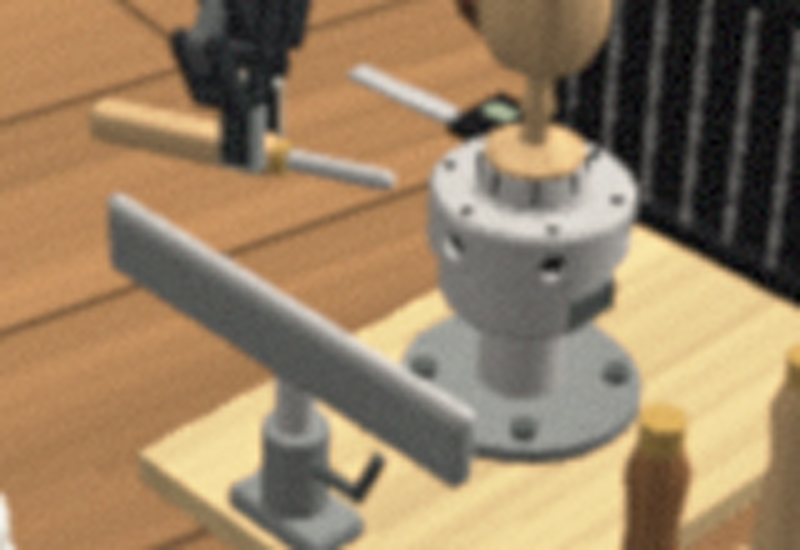

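View pics/t3c.png

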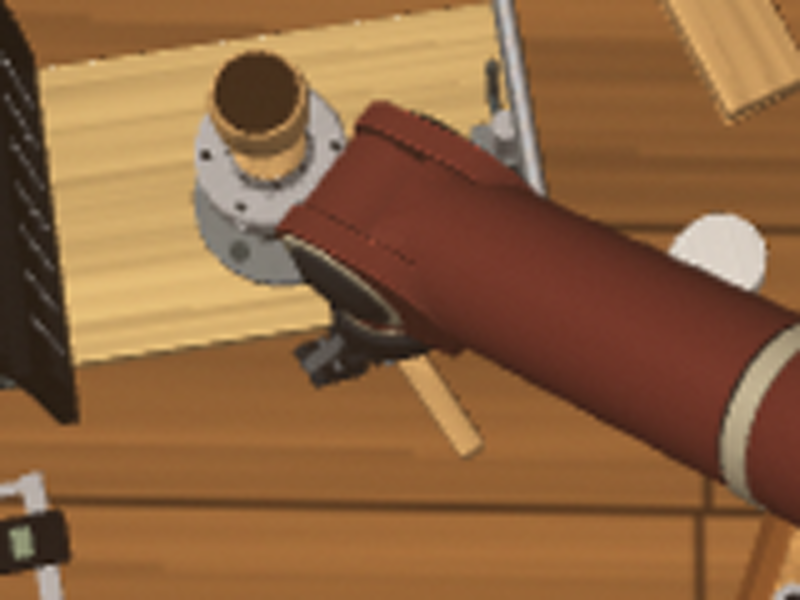

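```bash
python3 - <<'E'
from h import *
s=load('s3');t=load('t3')
for d in (.066,.070):
  for h in (.1206,.1226,.1246): 
    ph=np.radians(214.8);print(d,h,(proj(s,(.642+d*np.cos(ph),.1442+d*np.sin(ph),h))-[270,150])*5+2)
ph=np.radians(214.8)
for d in (.0884,.14,.227): print('axis pts',d,(proj(s,(.642+d*np.cos(ph),.1442+d*np.sin(ph),.1226))-[270,150])*5+2)
# hole positions check
for k in (214.8,274.8,334.8): print('hole',(proj(s,(.642+.048*np.cos(np.radians(k)),.1442+.048*np.sin(np.radians(k)),.1226))-[270,150])*5+2)
# arm heights near goblet in top
for (u,v) in [(345,108),(360,125),(400,200),(300,230),(420,110),(330,360)]:
    U,V=int(240+u/5),int(140+v/5);D=float(t['d'][V,U]);K=t['K'];x=np.linalg.inv(K)@[U,V,1]*D
    print(u,v,(t['R'].T@(x-t['t'].ravel())).round(3))
E
```

```text
0.066 0.1206 [395.89453764 185.986443  ]
0.066 0.1226 [396.00255529 182.43238475]
0.066 0.1246 [396.11077154 178.87179163]
0.07 0.1206 [388.05026954 184.30427145]
0.07 0.1226 [388.1509667  180.75273998]
0.07 0.1246 [388.2518488  177.19468578]
axis pts 0.0884 [352.26406992 173.07566448]
axis pts 0.14 [253.60201402 151.9694636 ]
axis pts 0.227 [ 93.5701702  117.73478024]
hole [431.55865745 190.03869528]
hole [450.69721064 244.76422502]
hole [551.14809115 266.98904448]
345 108 [0.708 0.102 0.018]
360 125 [0.564 0.077 0.442]
400 200 [0.518 0.057 0.479]
300 230 [0.508 0.104 0.46 ]
420 110 [0.705 0.051 0.021]
330 360 [0.494 0.099 0.212]
```

```bash
python3 -m inch '[{"slide":[-10,0,0],"spin":-0.005,"jaw":5},{"slide":[-16,0,0],"spin":-0.005,"jaw":5},{"slide":[-21,0,0],"spin":-0.005,"jaw":5},{"slide":[-26,0,0],"spin":-0.005,"jaw":5},{"slide":[-31,0,0],"spin":-0.005,"jaw":5},{"slide":[-36,0,0],"spin":-0.005,"jaw":5},{"slide":[-40,0,0],"spin":-0.005,"jaw":5},{"slide":[-40,0,0],"spin":-0.005,"jaw":5}]' && python3 - <<'E'
from h import *
go((.5246,.0626,.12,214.8))
s=snap('scene','s4')
c=lambda z,a,b,u,v,f:cv2.resize(z['p'][a:b,u:v,::-1],None,fx=f,fy=f,interpolation=cv2.INTER_CUBIC)
cv2.imwrite('pics/s4c.png',c(s,150,260,270,430,5))
E
```

```text
clock: 7.4
tool_pos: [0.558, 0.0859, 0.1199]
ee_rot: [-0.3, 0.954, 0.0, 0.0]
ft_force: [-0.2, -0.4, -1.8]
width: 0.192
now [0.558  0.0859 0.1199] yaw -145.14 j7 1.23 t 7.4 w 0.192 F [-0.2 -0.4 -1.8]
[40.8, -0.0, -0.1] 0.001
```

View pics/s4c.png

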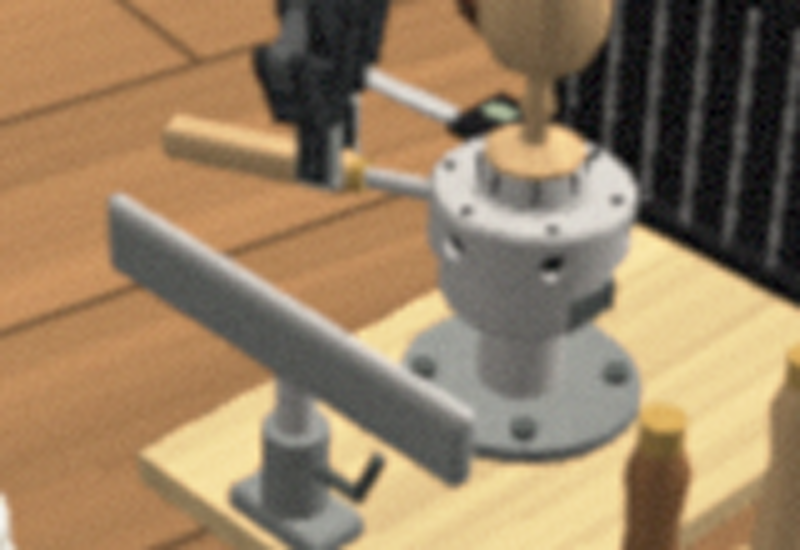

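```bash
python3 - <<'E'
from h import *
def arc(f0,f1,n,z0,R=.102):
    T=[]
    for k in range(1,n+1):
        f=f0+(f1-f0)*k/n;a=np.radians(f)
        T.append((.642+R*np.cos(a),.1442+R*np.sin(a),z0-.000955*np.radians(f0-f),f))
    return T
go(*arc(214.8,142.8,8,.12))
E
```

```text
now [0.5578 0.0857 0.1199] yaw -145.14 j7 1.23 t 7.45 w 0.187 F [-0.2  0.6 -1.4]
[-1.8, 16.0, 0.0] 0.158
[-5.5, 31.5, 0.2] 0.315
[-11.7, 46.3, 0.3] 0.472
[-20.1, 59.9, 0.5] 0.629
[-30.5, 72.1, 0.6] 0.786
[-42.7, 82.5, 0.8] 0.943
[-56.3, 90.8, 0.9] 1.101
[-71.1, 97.0, 1.1] 1.258
```

```bash
python3 -m inch '[{"slide":[-0.5,8,0],"spin":0.079,"jaw":5},{"slide":[-1.7,16,0],"spin":0.158,"jaw":5},{"slide":[-3.3,24,0.1],"spin":0.236,"jaw":5},{"slide":[-5.5,31.5,0.2],"spin":0.315,"jaw":5},{"slide":[-8.4,39,0.2],"spin":0.394,"jaw":5},{"slide":[-11.7,46.3,0.3],"spin":0.472,"jaw":5},{"slide":[-20,60,0.5],"spin":0.629,"jaw":5},{"slide":[-20,60,0.5],"spin":0.629,"jaw":5}]' && python3 - <<'E'
from h import *
T=[]
for f in (169.8,160.8,151.8,142.8):
    a=np.radians(f);T.append((.642+.102*np.cos(a),.1442+.102*np.sin(a),.12-.000955*np.radians(214.8-f),f))
go(*[( .642+.102*np.cos(np.radians(178.8)),.1442+.102*np.sin(np.radians(178.8)),.1194,178.8)]+T)
s=snap('scene','s5')
c=lambda z,a,b,u,v,f:cv2.resize(z['p'][a:b,u:v,::-1],None,fx=f,fy=f,interpolation=cv2.INTER_CUBIC)
cv2.imwrite('pics/s5c.png',c(s,150,260,270,430,5))
E
```

```text
clock: 8.45
tool_pos: [0.539, 0.1428, 0.1187]
ee_rot: [0.012, 1.0, -0.004, -0.001]
ft_force: [-0.9, -4.9, -3.2]
width: 0.193
now [0.539  0.1428 0.1187] yaw 178.62 j7 0.59 t 8.45 w 0.193 F [-0.9 -4.9 -3.2]
[-0.9, 3.6, -0.8] -0.003
[-2.1, 19.5, -0.8] 0.154
[-5.8, 35.1, -0.7] 0.311
[-11.9, 49.9, -0.7] 0.468
[-20.2, 63.6, -0.7] 0.625
```

View pics/s5c.png

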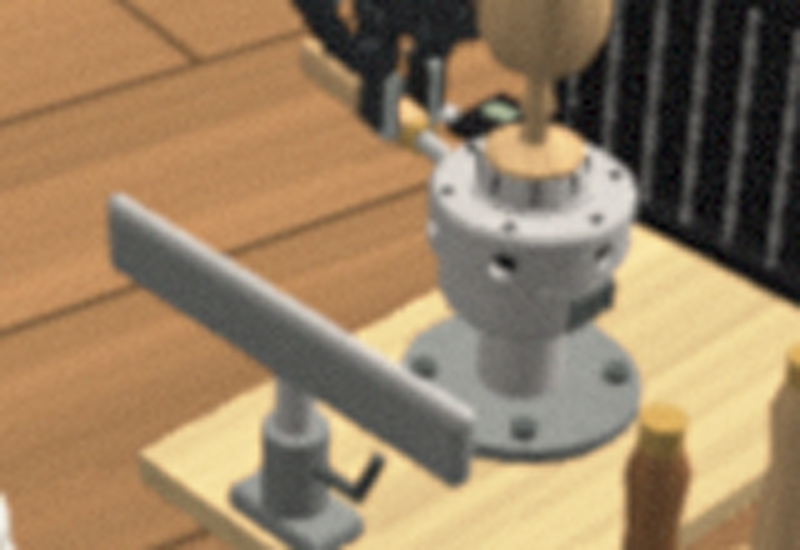

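```bash
python3 - <<'E'
import numpy as np
R=102
for d in range(4,41,4):
    a=np.radians(d); print(d,[round(-R*(1-np.cos(a)),1)*-1*-1, round(R*np.sin(a),1), round(.955*a,2)], round(a,3))
E
python3 -m inch '[{"slide":[-0.3,7,0.1],"spin":0.07,"jaw":5},{"slide":[-1,14.2,0.1],"spin":0.14,"jaw":5},{"slide":[-2.3,21.2,0.2],"spin":0.209,"jaw":5},{"slide":[-4,28.1,0.3],"spin":0.279,"jaw":5},{"slide":[-6.2,34.9,0.3],"spin":0.349,"jaw":5},{"slide":[-8.8,41.5,0.4],"spin":0.419,"jaw":5},{"slide":[-11.9,47.9,0.5],"spin":0.489,"jaw":5},{"slide":[-15.5,54.1,0.5],"spin":0.559,"jaw":5}]' && python3 - <<'E'
from h import *
f=146.8;go((.642+.102*np.cos(np.radians(f)),.1442+.102*np.sin(np.radians(f)),.1188,f))
E
```

```text
4 [np.float64(-0.2), np.float64(7.1), np.float64(0.07)] 0.07
8 [np.float64(-1.0), np.float64(14.2), np.float64(0.13)] 0.14
12 [np.float64(-2.2), np.float64(21.2), np.float64(0.2)] 0.209
16 [np.float64(-4.0), np.float64(28.1), np.float64(0.27)] 0.279
20 [np.float64(-6.2), np.float64(34.9), np.float64(0.33)] 0.349
24 [np.float64(-8.8), np.float64(41.5), np.float64(0.4)] 0.419
28 [np.float64(-11.9), np.float64(47.9), np.float64(0.47)] 0.489
32 [np.float64(-15.5), np.float64(54.1), np.float64(0.53)] 0.559
36 [np.float64(-19.5), np.float64(60.0), np.float64(0.6)] 0.628
40 [np.float64(-23.9), np.float64(65.6), np.float64(0.67)] 0.698
clock: 9.5
tool_pos: [0.5538, 0.1974, 0.1177]
ee_rot: [0.288, 0.958, -0.004, -0.003]
ft_force: [-3.8, -5.2, 0.4]
width: 0.19
now [0.5538 0.1974 0.1177] yaw 146.57 j7 0.08 t 9.5 w 0.19 F [-3.8 -5.2  0.4]
[-0.9, 3.8, -1.2] -0.004
```

```bash

python3 -m inch '[{"slide":[-0.2,6,0.1],"spin":0.06,"jaw":5},{"slide":[-0.7,12,0.1],"spin":0.11,"jaw":5},{"slide":[-0.7,12,0.1],"spin":0.11,"jaw":5}]' && python3 - <<'E'
from h import *
go((0,0,0,0))
s=snap('scene','s6');t=snap('top','t6');w=snap('wrist','w6')
c=lambda z,a,b,u,v,f:cv2.resize(z['p'][a:b,u:v,::-1],None,fx=f,fy=f,interpolation=cv2.INTER_CUBIC)
cv2.imwrite('pics/s6c.png',c(s,150,260,270,430,5))
cv2.imwrite('pics/t6c.png',c(t,140,260,210,370,5))
E
```

```text
clock: 9.88
tool_pos: [0.5617, 0.2085, 0.1178]
ee_rot: [0.338, 0.941, -0.002, -0.002]
ft_force: [-4.4, -3.1, -1.7]
width: 0.191
now [0.5617 0.2085 0.1178] yaw 140.49 j7 -0.01 t 9.88 w 0.191 F [-4.4 -3.1 -1.7]
[300.5, -517.5, 121.2] 2.452
```

View pics/s6c.png

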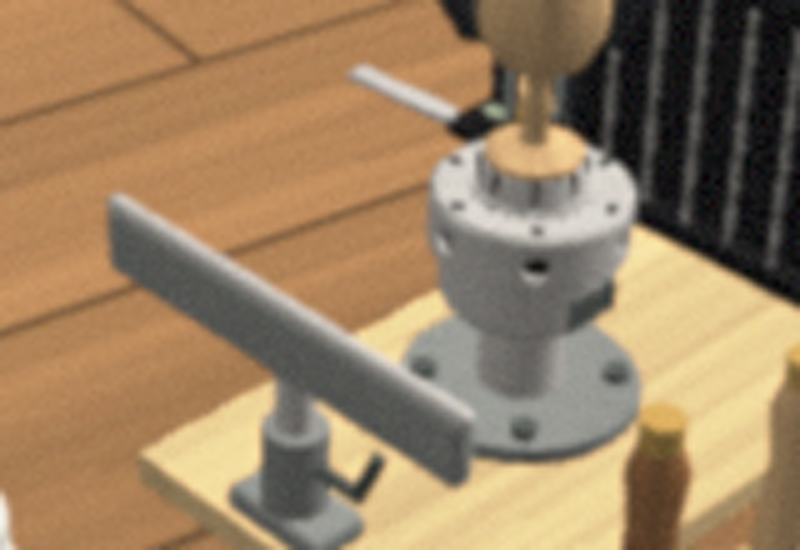

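View pics/t6c.png

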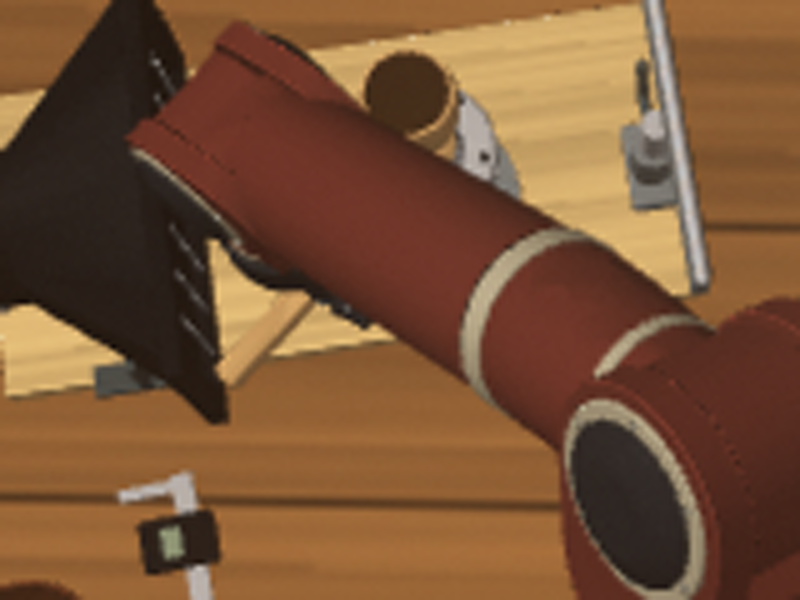

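View pics/w6.png

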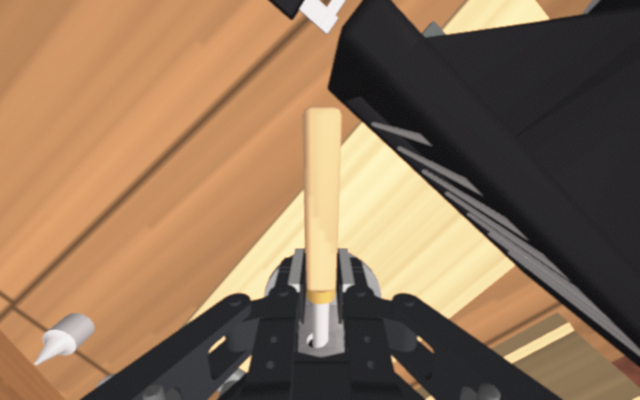

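```bash
cat >> h.py <<'E'
def collar(name,pts,u0,v0,f,h=.1374,c=(.642,.1442)):
    z=load(name)
    for u,v in pts:
        X=ray(z,u0+(u+.5)/f-.5,v0+(v+.5)/f-.5,h)[:2]-c
        a=np.degrees(np.arctan2(X[1],X[0]))%360;print('r',round(np.hypot(*X)*1e3,1),'ang',round(a,1),'mod60',round(a%60,1))
E
python3 - <<'E'
from h import *
collar('s6',[(458,206),(538,231),(611,208),(456,160)],270,150,5)
collar('s3',[(450,164),(467,211),(551,230),(617,200)],270,150,5,.1386)
E
```

```text
r 39.7 ang 266.4 mod60 26.4
r 40.5 ang 327.5 mod60 27.5
r 41.1 ang 26.5 mod60 26.5
r 39.5 ang 204.3 mod60 24.3
r 39.7 ang 213.7 mod60 33.7
r 40.1 ang 276.7 mod60 36.7
r 41.9 ang 335.3 mod60 35.3
r 41.7 ang 34.7 mod60 34.7
```

```bash

python3 -m inch '[{"slide":[-0.2,-6,0],"spin":-0.06,"jaw":5},{"slide":[-0.7,-11.7,-0.1],"spin":-0.115,"jaw":5},{"slide":[5,-12.5,-0.1],"spin":-0.115,"jaw":5},{"slide":[14,-13.5,-0.1],"spin":-0.115,"jaw":5},{"slide":[23,-14.5,-0.1],"spin":-0.115,"jaw":5},{"slide":[32,-15.5,-0.1],"spin":-0.115,"jaw":5},{"slide":[35,-16,-0.1],"spin":-0.115,"jaw":5}]' && python3 - <<'E'
from h import *
T=[]
for f in (156,166,176,186,196,206):
    a=np.radians(f);T.append((.642+.140*np.cos(a),.1442+.140*np.sin(a),.1189,f))
go(*T)
s=snap('scene','s7');t=snap('top','t7')
c=lambda z,a,b,u,v,f:cv2.resize(z['p'][a:b,u:v,::-1],None,fx=f,fy=f,interpolation=cv2.INTER_CUBIC)
cv2.imwrite('pics/s7c.png',c(s,150,260,270,430,5))
E
```

```text
clock: 10.9
tool_pos: [0.5258, 0.2206, 0.1191]
ee_rot: [0.283, 0.959, 0.0, -0.0]
ft_force: [0.5, 0.6, -2.2]
width: 0.192
now [0.5258 0.2206 0.1191] yaw 147.17 j7 0.02 t 10.9 w 0.192 F [ 0.5  0.6 -2.2]
[-0.8, -22.7, 0.2] -0.154
[-6.6, -46.4, 0.2] -0.329
[-16.5, -68.7, 0.2] -0.503
[-30.0, -89.0, 0.2] -0.678
[-46.9, -106.6, 0.2] -0.852
[-66.6, -121.0, 0.1] -1.027
```

View pics/s7c.png

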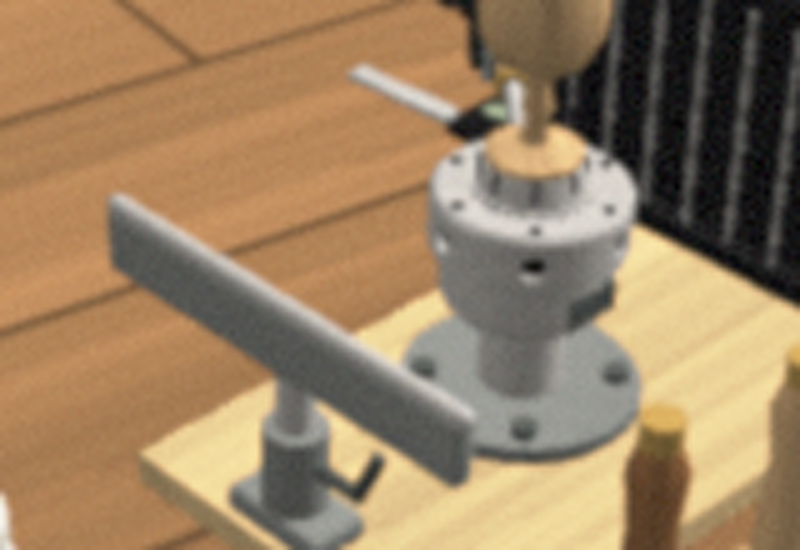

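```bash

python3 -m inch '[{"slide":[-0.8,-22.7,0],"spin":-0.154,"jaw":5},{"slide":[-6.6,-46.4,0],"spin":-0.329,"jaw":5},{"slide":[-16.5,-68.7,0],"spin":-0.503,"jaw":5},{"slide":[-30,-89,0],"spin":-0.678,"jaw":5},{"slide":[-47,-106.6,0],"spin":-0.852,"jaw":5},{"slide":[-66.3,-120.9,0.2],"spin":-1.024,"jaw":5},{"slide":[-66.3,-120.9,0.2],"spin":-1.024,"jaw":5},{"slide":[-66.3,-120.9,0.2],"spin":-1.024,"jaw":5}]' && python3 - <<'E'
from h import *
a=np.radians(205.8);go((.642+.140*np.cos(a),.1442+.140*np.sin(a),.1189,205.8))
s=snap('scene','s8');t=snap('top','t8')
c=lambda z,a,b,u,v,f:cv2.resize(z['p'][a:b,u:v,::-1],None,fx=f,fy=f,interpolation=cv2.INTER_CUBIC)
cv2.imwrite('pics/s8c.png',c(s,150,240,280,400,6.6))
cv2.imwrite('pics/t8c.png',c(t,140,230,260,360,6.6))
for d,h in ((.065,.1214),(.150,.1214),(.225,.1214)): print('pred',(proj(s,(.642+d*np.cos(a),.1442+d*np.sin(a),h))-[280,150])*6.6+2.8)
E
```

```text
clock: 12.0
tool_pos: [0.5165, 0.0828, 0.1188]
ee_rot: [-0.222, 0.975, 0.001, 0.0]
ft_force: [-0.0, 0.0, -1.5]
width: 0.191
now [0.5165 0.0828 0.1188] yaw -154.35 j7 1.04 t 12.0 w 0.191 F [-0.   0.  -1.5]
[0.3, 0.6, -0.1] -0.003
pred [471.06208616 231.22772146]
pred [273.34662957 169.59109568]
pred [109.0055131 118.3587233]
```

View pics/s8c.png

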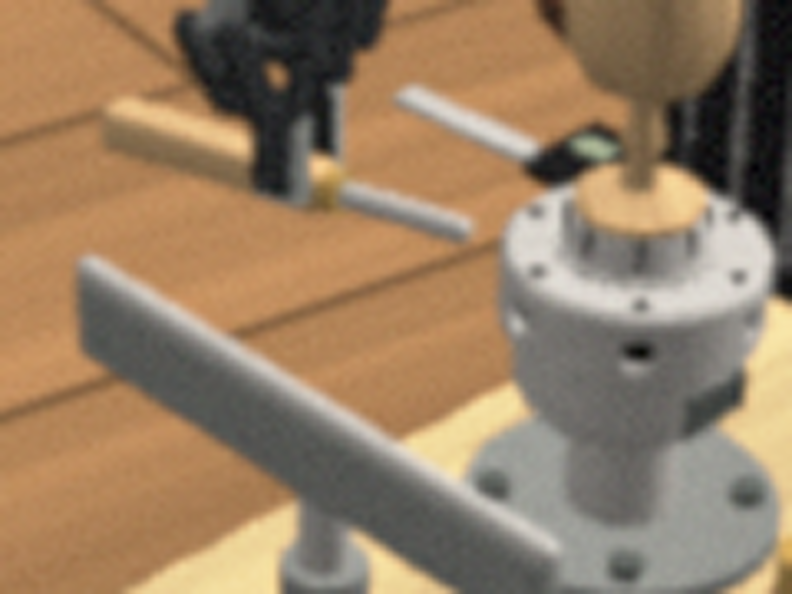

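View pics/t8c.png

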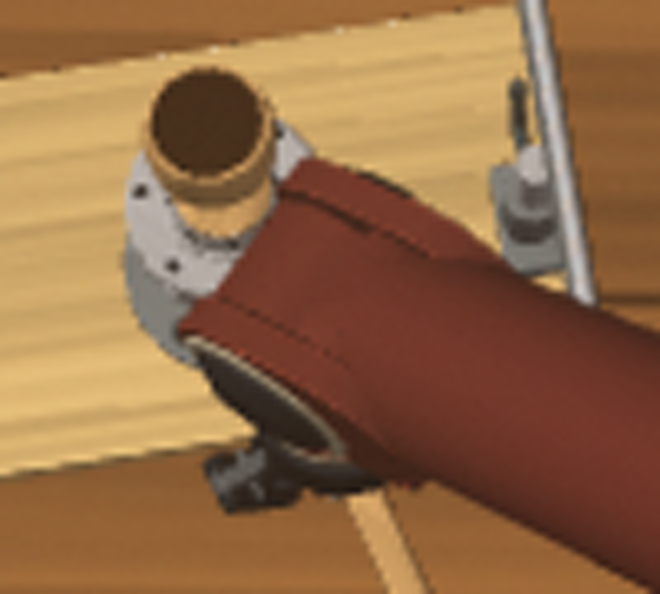

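```bash
python3 - <<'E'
from h import *
collar('s8',[(537,212),(537,271),(641,305),(740,276),(735,214)],280,150,6.6)
collar('t8',[(140,191),(173,265)],260,140,6.6)
s=load('s8');a=np.radians(265.6)
for f in (265.5,325.5): print('hole',(proj(s,(.642+.048*np.cos(np.radians(f)),.1442+.048*np.sin(np.radians(f)),.1214))-[280,150])*6.6+2.8)
E
```

```text
r 39.0 ang 204.6 mod60 24.6
r 39.9 ang 265.1 mod60 25.1
r 40.4 ang 325.9 mod60 25.9
r 41.2 ang 25.3 mod60 25.3
r 42.7 ang 84.7 mod60 24.7
r 40.8 ang 86.2 mod60 26.2
r 40.9 ang 144.4 mod60 24.4
hole [515.76151304 315.89231725]
hole [638.88812007 356.1136957 ]
```

```bash

python3 -m inch '[{"slide":[0,1.5,0.3],"spin":0.006,"jaw":5},{"slide":[-8,1.5,0.3],"spin":0.006,"jaw":5},{"slide":[-14,1.5,0.3],"spin":0.006,"jaw":5},{"slide":[-20,1.5,0.3],"spin":0.006,"jaw":5},{"slide":[-26,1.5,0.3],"spin":0.006,"jaw":5},{"slide":[-32,1.5,0.3],"spin":0.006,"jaw":5},{"slide":[-37,1.5,0.3],"spin":0.006,"jaw":5},{"slide":[-37,1.5,0.3],"spin":0.006,"jaw":5}]' && python3 - <<'E'
from h import *
a=np.radians(205.3);go((.642+.102*np.cos(a),.1442+.102*np.sin(a),.1187,205.3))
s=snap('scene','s9')
c=lambda z,a,b,u,v,f:cv2.resize(z['p'][a:b,u:v,::-1],None,fx=f,fy=f,interpolation=cv2.INTER_CUBIC)
cv2.imwrite('pics/s9c.png',c(s,150,240,280,400,6.6))
E
```

```text
clock: 13.1
tool_pos: [0.5497, 0.1004, 0.1184]
ee_rot: [-0.22, 0.975, 0.001, 0.001]
ft_force: [0.7, 2.0, -2.1]
width: 0.193
now [0.5497 0.1004 0.1184] yaw -154.58 j7 1.05 t 13.1 w 0.193 F [ 0.7  2.  -2.1]
[-0.2, 0.2, -0.3] 0.002
```

View pics/s9c.png

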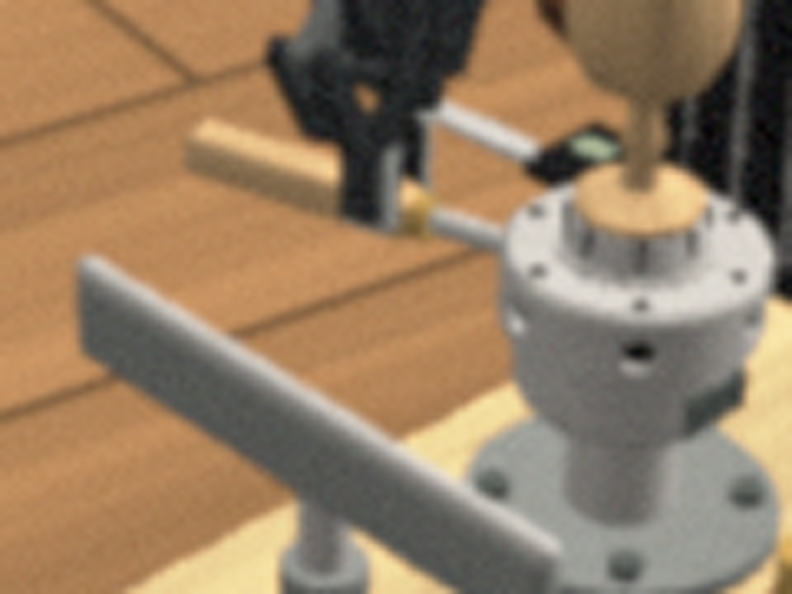

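```bash

python3 -m inch '[{"slide":[-0.4,8.9,0.1],"spin":0.087,"jaw":5},{"slide":[-1.5,17.7,0.2],"spin":0.175,"jaw":5},{"slide":[-3.5,26.4,0.2],"spin":0.262,"jaw":5},{"slide":[-6.2,34.9,0.3],"spin":0.349,"jaw":5},{"slide":[-9.6,43.1,0.4],"spin":0.436,"jaw":5},{"slide":[-13.7,51,0.5],"spin":0.524,"jaw":5},{"slide":[-18.4,58.5,0.6],"spin":0.611,"jaw":5},{"slide":[-18.4,58.5,0.6],"spin":0.611,"jaw":5}]' && python3 - <<'E'
from h import *
f=170.2
a=np.radians(f);go((.642+.102*np.cos(a),.1442+.102*np.sin(a),.1181,f))
E
```

```text
clock: 14.15
tool_pos: [0.5396, 0.1565, 0.1174]
ee_rot: [0.086, 0.996, -0.004, -0.001]
ft_force: [-3.6, -4.8, 0.5]
width: 0.189
now [0.5396 0.1565 0.1174] yaw 170.18 j7 0.44 t 14.15 w 0.189 F [-3.6 -4.8  0.5]
[-1.0, 5.3, -0.8] -0.0
```

```bash

python3 -m inch '[{"slide":[-0.2,7.1,0.1],"spin":0.07,"jaw":5},{"slide":[-1,14.2,0.1],"spin":0.14,"jaw":5},{"slide":[-1.9,19.5,0.2],"spin":0.192,"jaw":5},{"slide":[-3.1,24.7,0.2],"spin":0.244,"jaw":5},{"slide":[-3.1,24.7,0.2],"spin":0.244,"jaw":5}]' && python3 - <<'E'
from h import *
f=156.2
a=np.radians(f);go((.642+.102*np.cos(a),.1442+.102*np.sin(a),.1179,f))
s=snap('scene','s10')
c=lambda z,a,b,u,v,f:cv2.resize(z['p'][a:b,u:v,::-1],None,fx=f,fy=f,interpolation=cv2.INTER_CUBIC)
cv2.imwrite('pics/s10c.png',c(s,150,240,280,400,6.6))
E
```

```text
clock: 14.78
tool_pos: [0.5459, 0.1802, 0.1164]
ee_rot: [0.206, 0.979, -0.004, -0.002]
ft_force: [-4.1, -3.6, -1.8]
width: 0.192
now [0.5459 0.1802 0.1164] yaw 156.22 j7 0.22 t 14.78 w 0.192 F [-4.1 -3.6 -1.8]
[-0.4, 5.8, -1.5] 0.0
```

View pics/s10c.png

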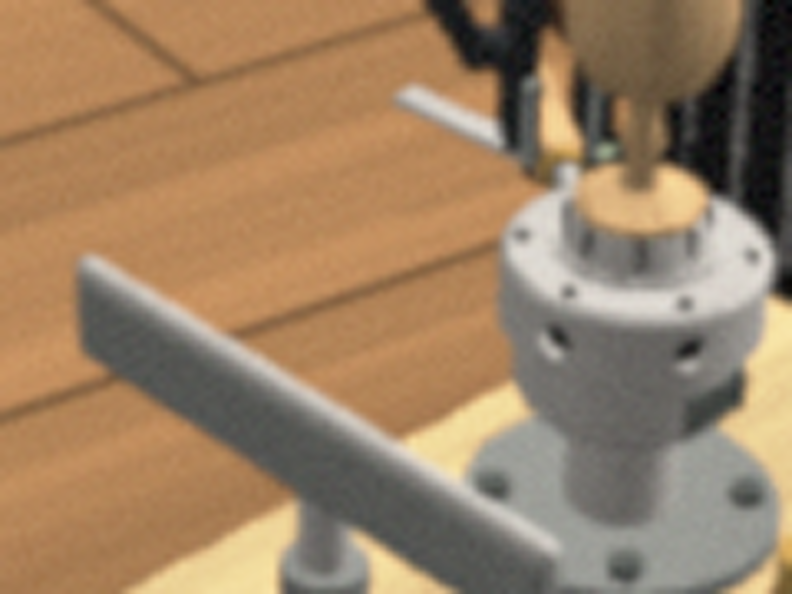

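```bash
python3 - <<'E'
from h import *
collar('s10',[(521,235),(569,292),(685,303),(753,256)],280,150,6.6,.1367)
E
python3 -m inch '[{"slide":[-0.1,5.3,0.1],"spin":0.052,"jaw":5},{"slide":[-0.5,10.6,0.1],"spin":0.105,"jaw":5},{"slide":[-0.5,10.6,0.1],"spin":0.105,"jaw":5}]' && python3 - <<'E'
from h import *
f=150.2
a=np.radians(f);go((.642+.102*np.cos(a),.1442+.102*np.sin(a),.1179,f))
E
```

```text
r 39.9 ang 228.0 mod60 48.0
r 39.9 ang 288.5 mod60 48.5
r 40.7 ang 347.9 mod60 47.9
r 41.9 ang 46.8 mod60 46.8
clock: 15.2
tool_pos: [0.5511, 0.191, 0.1165]
ee_rot: [0.256, 0.967, -0.003, -0.001]
ft_force: [-3.6, -3.2, -2.1]
width: 0.187
now [0.5511 0.191  0.1165] yaw 150.31 j7 0.13 t 15.2 w 0.187 F [-3.6 -3.2 -2.1]
[-0.2, 4.6, -1.4] 0.002
```

```bash

python3 -m inch '[{"slide":[-0.1,5.3,0],"spin":0.052,"jaw":5},{"slide":[-0.5,10.6,0],"spin":0.09,"jaw":5},{"slide":[-1.2,15,0],"spin":0.12,"jaw":5},{"slide":[-1.2,15,0],"spin":0.12,"jaw":5}]' && python3 - <<'E'
from h import *
f=141.7
a=np.radians(f);go((.642+.102*np.cos(a),.1442+.102*np.sin(a),.1179,f))
s=snap('scene','s11');snap('wrist','w11')
c=lambda z,a,b,u,v,f:cv2.resize(z['p'][a:b,u:v,::-1],None,fx=f,fy=f,interpolation=cv2.INTER_CUBIC)
cv2.imwrite('pics/s11c.png',c(s,150,240,280,400,6.6))
E
```

```text
clock: 15.7
tool_pos: [0.5591, 0.2035, 0.1164]
ee_rot: [0.314, 0.95, -0.003, -0.002]
ft_force: [-5.5, -3.4, -1.8]
width: 0.193
now [0.5591 0.2035 0.1164] yaw 143.45 j7 0.03 t 15.7 w 0.193 F [-5.5 -3.4 -1.8]
[0.0, 4.9, -1.6] 0.03
```

View pics/s11c.png

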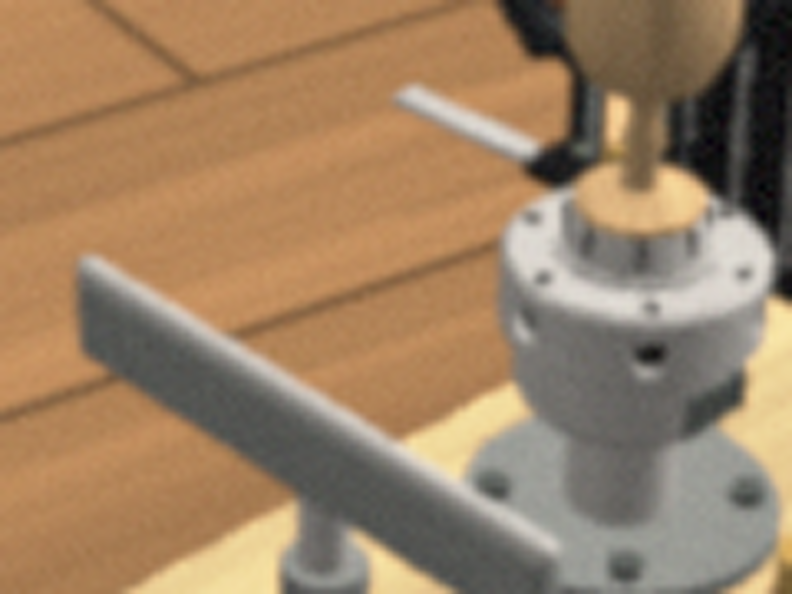

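View pics/w11.png

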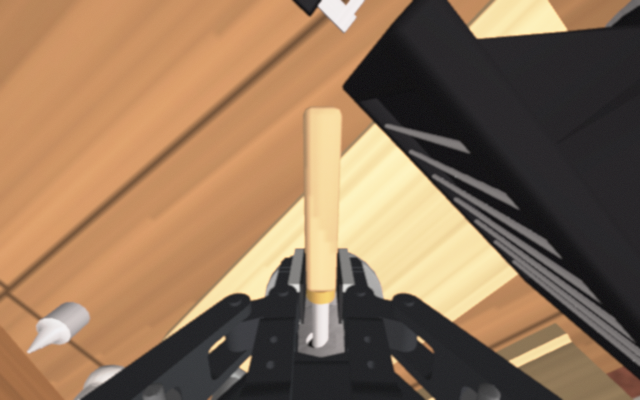

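```bash
python3 - <<'E'
from h import *
collar('s11',[(532,217),(543,276),(652,307),(744,273),(728,210)],280,150,6.6,.1365)
E
```

```text
r 39.6 ang 208.5 mod60 28.5
r 39.0 ang 268.9 mod60 28.9
r 40.4 ang 331.3 mod60 31.3
r 41.2 ang 30.6 mod60 30.6
r 43.2 ang 90.9 mod60 30.9
```

```bash

python3 -m inch '[{"slide":[-0.1,4,0],"spin":0.02,"jaw":5},{"slide":[-0.3,7,0],"spin":0.03,"jaw":5},{"slide":[-0.3,7,0],"spin":0.03,"jaw":5}]' && python3 - <<'E'
from h import *
go((0,0,0,0))
s=snap('scene','s12');snap('wrist','w12')
c=lambda z,a,b,u,v,f:cv2.resize(z['p'][a:b,u:v,::-1],None,fx=f,fy=f,interpolation=cv2.INTER_CUBIC)
cv2.imwrite('pics/s12c.png',c(s,150,240,280,400,6.6))
E
```

```text
clock: 16.18
tool_pos: [0.5608, 0.2059, 0.1156]
ee_rot: [0.329, 0.944, -0.008, -0.004]
ft_force: [-8.9, -7.1, 0.9]
width: 0.189
now [0.5608 0.2059 0.1156] yaw 141.6 j7 0.0 t 16.18 w 0.189 F [-8.9 -7.1  0.9]
[311.3, -507.6, 124.8] 2.471
```

View pics/s12c.png

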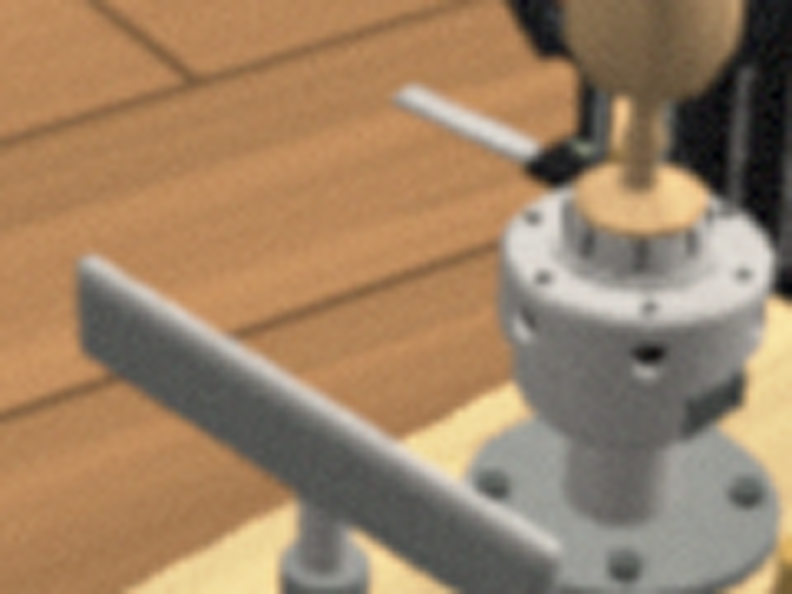

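View pics/w12.png

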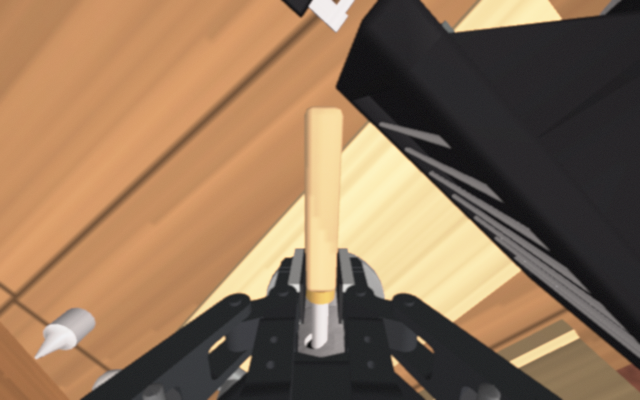

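```bash

python3 -m inch '[{"slide":[0,4,-0.5],"spin":0,"jaw":5},{"slide":[0,8,-0.5],"spin":0,"jaw":5},{"slide":[0,8,-0.5],"spin":0,"jaw":5}]' && python3 - <<'E'
from h import *
go((0,0,0,0))
s=snap('scene','s13');w=snap('wrist','w13')
a=load('s12')['p'][150:240,280:400].astype(int);b=s['p'][150:240,280:400].astype(int)
c=lambda z,a,b,u,v,f:cv2.resize(z['p'][a:b,u:v,::-1],None,fx=f,fy=f,interpolation=cv2.INTER_CUBIC)
A=c(load('s12'),170,220,350,400,8);B=c(s,170,220,350,400,8)
cv2.imwrite('pics/s13c.png',np.hstack([A,B]))
E
```

```text
clock: 16.65
tool_pos: [0.562, 0.2075, 0.1147]
ee_rot: [0.33, 0.944, -0.014, -0.007]
ft_force: [-16.3, -13.6, 4.0]
width: 0.193
now [0.562  0.2075 0.1147] yaw 141.4 j7 0.0 t 16.65 w 0.193 F [-16.3 -13.6   4. ]
[309.3, -509.0, 131.5] 2.468
```

View pics/s13c.png

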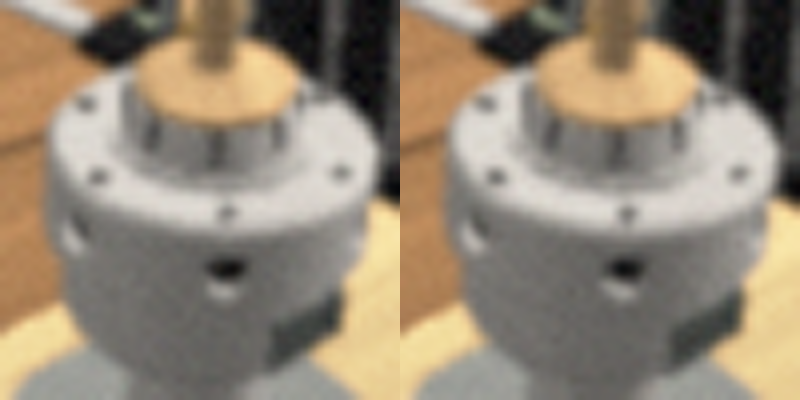

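View pics/w13.png

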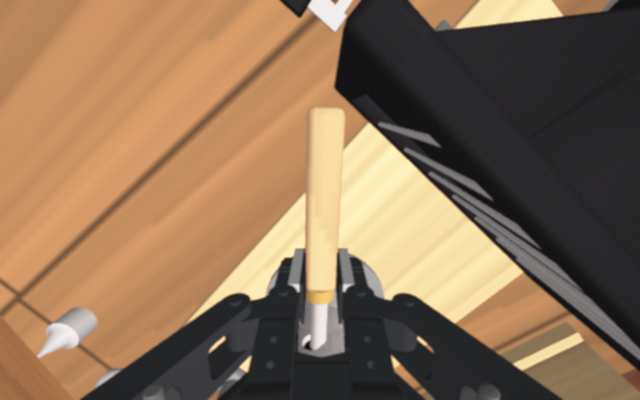

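```bash
python3 - <<'E'
from h import *
w=load('w13');D=w['d'];K=w['K']
def pt(u,v):
    d=float(D[v,u]);X=w['R'].T@(np.linalg.inv(K)@[u,v,1]*d-w['t'].ravel())-[.642,.1442,0]
    a=np.radians(9.5);return np.round([np.cos(a)*X[0]+np.sin(a)*X[1],-np.sin(a)*X[0]+np.cos(a)*X[1],X[2]],4)*1000
for u,v in [(310,113),(325,113),(340,113),(343,130),(345,86),(338,84),(345,95),(360,110),(370,118),(380,130),(400,130),(345,60),(350,30)]: print(u,v,pt(u,v))
collar('s13',[(350*0+486,102),(496,176),(627,212),(739,173)],350-50,170,8,.1365)
E
```

```text
310 113 [-126.5  133.4  125.7]
325 113 [-121.5  137.9  126.8]
340 113 [-116.4  142.5  124.6]
343 130 [-110.   137.9  122.1]
345 86 [-122.7  153.7  107.2]
338 84 [-126.7  153.7   84.4]
345 95 [-119.5  153.8   58.3]
360 110 [-103.7  155.1   37.1]
370 118 [-94.3 156.   37.9]
380 130 [-82.1 155.   36.2]
400 130 [-86.8 157.4 106.8]
345 60 [-127.   153.8  166.2]
350 30 [-128.5  155.2  190.7]
r 39.6 ang 207.4 mod60 27.4
r 40.0 ang 269.2 mod60 29.2
r 40.2 ang 329.9 mod60 29.9
r 40.8 ang 28.7 mod60 28.7
```

```bash
python3 - <<'E'
import numpy as np
ax=np.array([.642,.1442])*1e3
def step(p,f,s,sp):
    a=np.radians(f);x=np.array([np.cos(a),np.sin(a)]);y=np.array([np.sin(a),-np.cos(a)])
    return p+s[0]*x+s[1]*y, f-np.degrees(sp)
a=np.radians(205.3);p=ax+102*np.array([np.cos(a),np.sin(a)]);f=205.3
for s,sp in [((-18.4,58.5),.611),((-3.1,24.7),.244),((-.5,10.6),.105),((-1.2,15),.12),((-.3,7),.03),((0,8),0)]: p,f=step(p,f,s,sp)
print('cmd',p,f)
for R,g in [(102,147.5),(102,149),(115,149),(140,149)]:
    b=np.radians(g);t=ax+R*np.array([np.cos(b),np.sin(b)]);d=t-p;a=np.radians(f)
    print(R,g,round(d@[np.cos(a),np.sin(a)],1),round(d@[np.sin(a),-np.cos(a)],1),round(np.radians(f-g),3))
E
```

```text
cmd [571.20092098 218.84647761] 141.70168474047864
102 147.5 -0.3 -25.0 -0.101
102 149 -0.7 -27.7 -0.127
115 149 12.2 -29.3 -0.127
140 149 37.0 -32.5 -0.127
```

```bash

python3 -m inch '[{"slide":[0,-10,0.3],"spin":-0.03,"jaw":5},{"slide":[0,-18,0.4],"spin":-0.07,"jaw":5},{"slide":[-0.3,-25.5,0.4],"spin":-0.11,"jaw":5},{"slide":[-0.3,-25.5,0.4],"spin":-0.11,"jaw":5}]' && python3 - <<'E'
from h import *
go((0,0,0,0))
snap('wrist','w14');s=snap('scene','s14')
c=lambda z,a,b,u,v,f:cv2.resize(z['p'][a:b,u:v,::-1],None,fx=f,fy=f,interpolation=cv2.INTER_CUBIC)
A=c(load('s13'),170,220,350,400,8);B=c(s,170,220,350,400,8)
cv2.imwrite('pics/s14c.png',np.hstack([A,B]))
E
```

```text
clock: 17.25
tool_pos: [0.556, 0.1982, 0.1184]
ee_rot: [0.275, 0.962, 0.002, 0.001]
ft_force: [0.0, 0.9, -1.4]
width: 0.192
now [0.556  0.1982 0.1184] yaw 148.12 j7 0.1 t 17.25 w 0.192 F [ 0.   0.9 -1.4]
[367.6, -462.4, 116.3] 2.585
```

View pics/s14c.png

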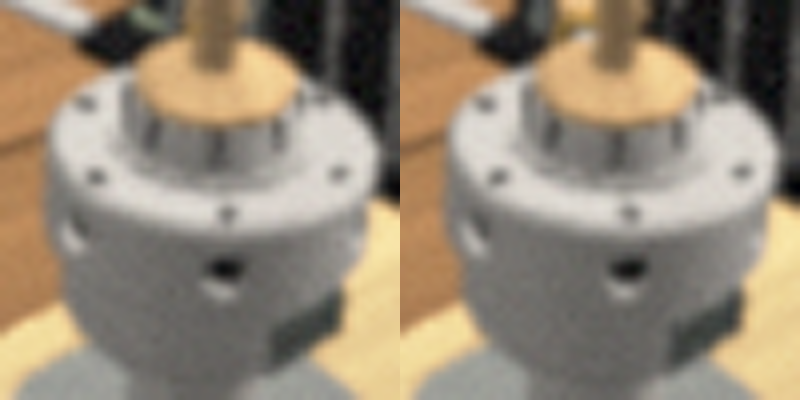

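View pics/w14.png

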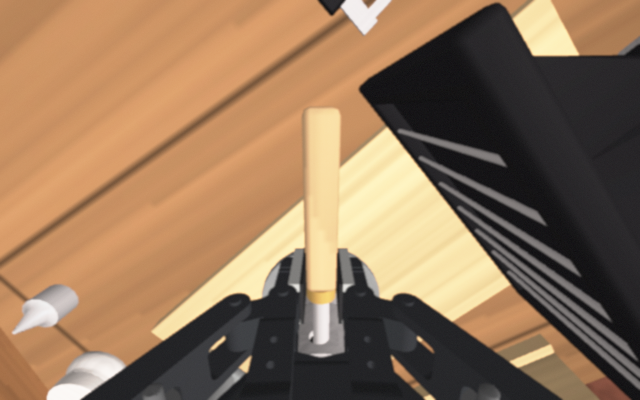

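```bash
cat >> h.py <<'E'
def marks(name,approx,h=.1365,c=(.642,.1442)):
    z=load(name);g=z['p'].astype(float).mean(2);out=[]
    for u,v in approx:
        U,V=int(round(u)),int(round(v));P=g[V-3:V+4,U-3:U+4];w=np.clip(np.percentile(P,60)-15-P,0,None)
        yy,xx=np.mgrid[V-3:V+4,U-3:U+4];u1,v1=(w*xx).sum()/w.sum(),(w*yy).sum()/w.sum()
        X=ray(z,u1,v1,h)[:2]-c;out.append(round(np.degrees(np.arctan2(X[1],X[0]))%60,1))
    print(name,out,np.mean(out).round(2))
E
python3 - <<'E'
from h import *
A=[(350+86/8,170+102/8),(350+97/8,170+176/8),(350+228/8,170+213/8),(350+340/8,170+173/8)]
for n in ('s11','s12','s13','s14'): marks(n,A)
E
```

```text
s11 [np.float64(24.5), np.float64(35.7), np.float64(28.1), np.float64(24.5)] 28.2
s12 [np.float64(24.5), np.float64(35.8), np.float64(27.9), np.float64(23.6)] 27.95
s13 [np.float64(24.4), np.float64(35.3), np.float64(28.0), np.float64(23.5)] 27.8
s14 [np.float64(24.6), np.float64(35.7), np.float64(28.2), np.float64(24.4)] 28.22
```

```bash

python3 -m inch '[{"slide":[8,0,0],"spin":0,"jaw":5},{"slide":[16,0,0],"spin":0,"jaw":5},{"slide":[25,0,0],"spin":0,"jaw":5},{"slide":[35,0,0],"spin":0,"jaw":5},{"slide":[38,0,-30],"spin":0,"jaw":5},{"slide":[42,0,-60],"spin":0,"jaw":5}]' && python3 - <<'E'
from h import *
go((.50,.05,.18,160.5),(.4396,-.2725,.18,160.5))
snap('wrist','w15');s=snap('scene','s15');t=snap('top','t15')
c=lambda z,a,b,u,v,f:cv2.resize(z['p'][a:b,u:v,::-1],None,fx=f,fy=f,interpolation=cv2.INTER_CUBIC)
A=c(load('s13'),170,220,350,400,8);B=c(s,170,220,350,400,8)
cv2.imwrite('pics/s15c.png',np.hstack([A,B]))
E
```

```text
clock: 18.1
tool_pos: [0.5183, 0.2202, 0.1781]
ee_rot: [0.274, 0.962, -0.0, -0.0]
ft_force: [0.0, 0.2, -1.1]
width: 0.192
now [0.5183 0.2202 0.1781] yaw 148.15 j7 0.08 t 18.1 w 0.192 F [ 0.   0.2 -1.1]
[-74.2, -154.2, -1.9] -0.216
[-193.1, -460.1, -1.7] -0.216
```

View pics/s15c.png

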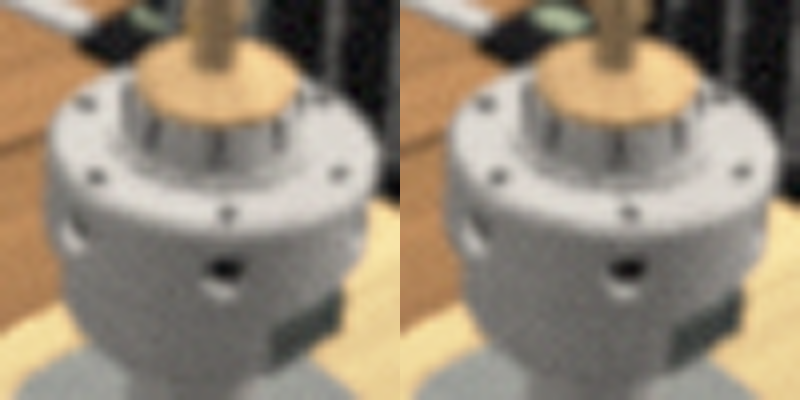

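View pics/w15.png

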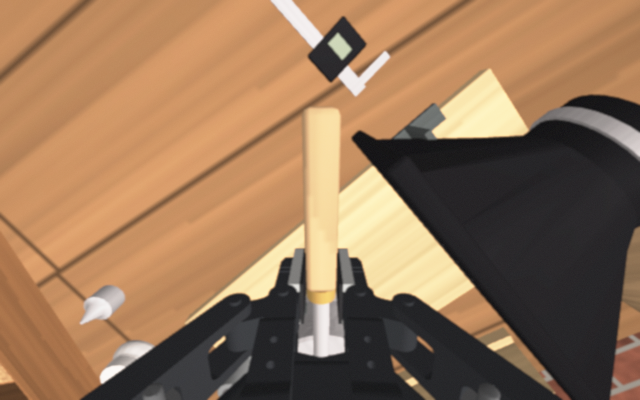

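View pics/t15.png

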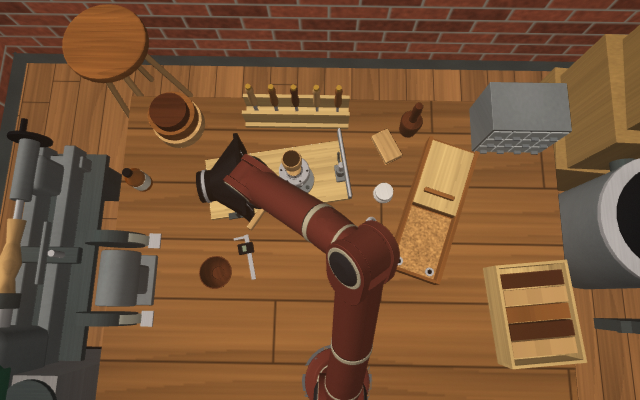

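```bash

python3 -m inch '[{"slide":[0,-60,-5],"spin":-0.1,"jaw":5},{"slide":[-20,-120,-5],"spin":-0.216,"jaw":5},{"slide":[-50,-180,-5],"spin":-0.216,"jaw":5},{"slide":[-80,-240,-5],"spin":-0.216,"jaw":5},{"slide":[-110,-300,-5],"spin":-0.216,"jaw":5},{"slide":[-140,-350,-5],"spin":-0.216,"jaw":5},{"slide":[-165,-400,-5],"spin":-0.216,"jaw":5},{"slide":[-193,-460,-5],"spin":-0.216,"jaw":5}]'
python3 -m inch '[{"slide":[0,0,0],"spin":0,"jaw":5}]' && python3 - <<'E'
from h import *
go((.4396,-.2725,.18,160.5))
E
```

```text
clock: 19.25
tool_pos: [0.4397, -0.2674, 0.1813]
ee_rot: [0.17, 0.985, 0.0, -0.001]
ft_force: [2.0, 1.4, -0.9]
width: 0.19
clock: 19.38
tool_pos: [0.4377, -0.2724, 0.1799]
ee_rot: [0.176, 0.984, -0.001, -0.002]
ft_force: [-0.1, 0.9, -1.6]
width: 0.19
now [ 0.4377 -0.2724  0.1799] yaw 159.72 j7 1.15 t 19.38 w 0.19 F [-0.1  0.9 -1.6]
[-1.8, 0.6, -0.1] -0.014
```

```bash
python3 - <<'E'
from h import *
z=load('top0')
k=lambda u,v,h:ray(z,350+(u+.5)/3.75-.5,130+(v+.5)/3.75-.5,h)[:2]
a=np.radians(-19.5);
def cs(p): d=p-[.5432,-.3112]; return np.round([d@[np.cos(a),np.sin(a)],d@[-np.sin(a),np.cos(a)]],4)*1000
for q,h in [((237,277),.058),((390,326),.058),((182,490),.03),((298,531),.03),((335,240),.081),((308,28),.068),((478,82),.068),((137,514),.054),((331,577),.054)]: print(q,cs(k(*q,h)))
snap('wrist','w16')
E
```

```text
(237, 277) [-10.4  70.7]
(390, 326) [ -5.4 -66.4]
(182, 490) [-198.1   53.6]
(298, 531) [-196.6  -50.7]
(335, 240) [43.7  4.8]
(308, 28) [225.   82.9]
(478, 82) [229.4 -73.3]
(137, 514) [-233.8   86.1]
(331, 577) [-226.5  -83.2]
```

View pics/w16.png

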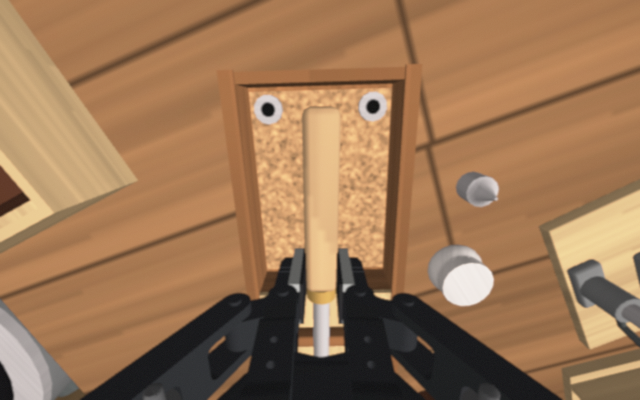

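```bash

python3 -m inch '[{"slide":[0,0,50],"spin":-0.03,"jaw":5},{"slide":[0,0,100],"spin":-0.03,"jaw":5},{"slide":[0,0,130],"spin":-0.03,"jaw":5},{"slide":[0,0,145],"spin":-0.03,"jaw":5},{"slide":[0,0,155],"spin":-0.03,"jaw":5},{"slide":[0,0,161],"spin":-0.03,"jaw":5},{"slide":[0,0,164],"spin":-0.03,"jaw":5},{"slide":[0,0,164],"spin":-0.03,"jaw":5}]' && python3 - <<'E'
from h import *
go((.4396,-.2725,.0145,161.5))
snap('wrist','w17')
E
```

```text
clock: 20.42
tool_pos: [0.4411, -0.2656, 0.019]
ee_rot: [0.155, 0.988, -0.0, 0.0]
ft_force: [0.4, 0.0, -1.0]
width: 0.19
now [ 0.4411 -0.2656  0.019 ] yaw 162.18 j7 0.93 t 20.43 w 0.19 F [ 0.4  0.  -1. ]
[-0.6, -7.0, 4.5] 0.012
```

View pics/w17.png

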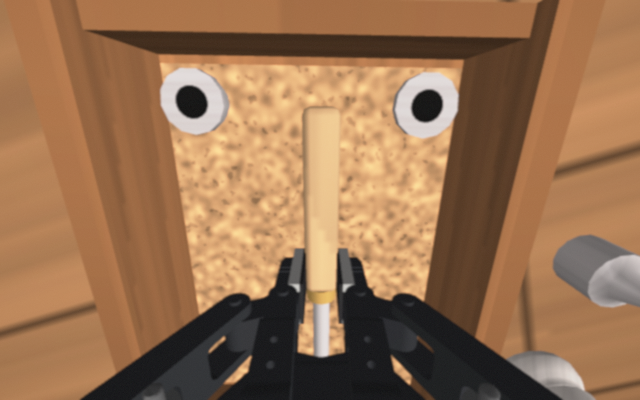

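```bash

python3 -m inch '[{"slide":[0,0,2],"spin":0,"jaw":5},{"slide":[0,0,3.5],"spin":0,"jaw":5},{"slide":[0,0,3.5],"spin":0,"jaw":20},{"slide":[0,0,3.5],"spin":0,"jaw":30},{"slide":[0,0,3.5],"spin":0,"jaw":40},{"slide":[0,0,3.5],"spin":0,"jaw":40},{"slide":[0,0,-10],"spin":0,"jaw":40},{"slide":[0,0,-60],"spin":0,"jaw":40}]' && python3 - <<'E'
from h import *
go((.4396,-.2725,.18,161.5))
E
python3 -m inch '[{"slide":[0,0,-50],"spin":0,"jaw":20},{"slide":[0,0,-100],"spin":0,"jaw":0},{"slide":[0,0,-100],"spin":0,"jaw":0}]' && python3 - <<'E'
from h import *
go((.4396,-.2725,.18,161.5))
snap('wrist','w18')
E
```

```text
clock: 21.48
tool_pos: [0.4393, -0.2649, 0.0781]
ee_rot: [0.155, 0.988, 0.001, -0.002]
ft_force: [-0.1, -0.5, -0.1]
width: 0.469
now [ 0.4393 -0.2649  0.0781] yaw 162.22 j7 1.03 t 21.48 w 0.469 F [-0.1 -0.5 -0.1]
[-2.1, -7.0, -101.9] 0.013
clock: 21.85
tool_pos: [0.4436, -0.2656, 0.1832]
ee_rot: [0.155, 0.988, -0.001, 0.004]
ft_force: [0.1, -0.4, 0.2]
width: -0.001
now [ 0.4436 -0.2656  0.1832] yaw 162.21 j7 1.17 t 21.85 w -0.001 F [ 0.1 -0.4  0.2]
[1.7, -7.8, 3.2] 0.012
```

View pics/w18.png

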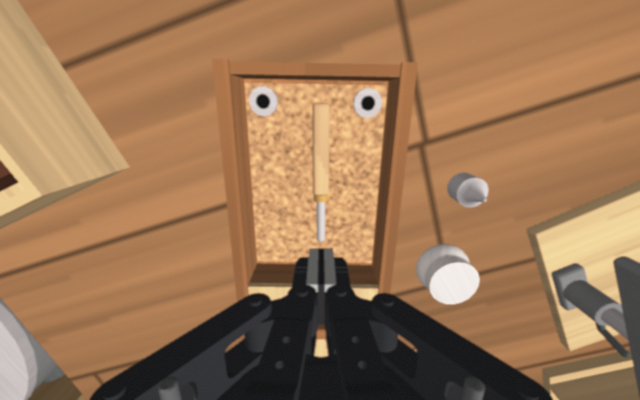

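```bash
python3 - <<'E'
from h import *
go((.614,-.3305,.15,161.5),(.614,-.3305,.069,161.5))
E
```

```text
now [ 0.4417 -0.2656  0.1808] yaw 162.19 j7 1.17 t 21.9 w -0.0 F [ 0.3 -0.4 -0. ]
[-183.8, -9.0, 31.6] 0.012
[-183.4, -8.9, 112.6] 0.012
```

```bash

python3 -m inch '[{"slide":[-60,-3,10],"spin":0.012,"jaw":0},{"slide":[-120,-6,20],"spin":0.012,"jaw":0},{"slide":[-184,-9,30],"spin":0.012,"jaw":0},{"slide":[-184,-9,30],"spin":0.012,"jaw":0},{"slide":[-184,-9,60],"spin":0.012,"jaw":0},{"slide":[-184,-9,60],"spin":0.012,"jaw":0}]' && python3 - <<'E'
from h import *
go((.614,-.3305,.069,161.5))
snap('wrist','w19');snap('scene','s19')
E
```

```text
clock: 22.65
tool_pos: [0.6099, -0.3295, 0.1151]
ee_rot: [0.16, 0.987, 0.0, -0.004]
ft_force: [-0.6, 0.5, 0.6]
width: 0.003
now [ 0.6099 -0.3295  0.1151] yaw 161.58 j7 1.21 t 22.65 w 0.003 F [-0.6  0.5  0.6]
[-4.6, 0.4, 46.1] 0.001
```

View pics/w19.png

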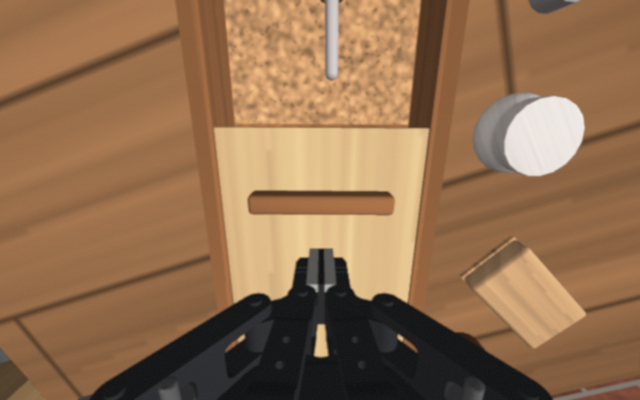

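View pics/s19.png

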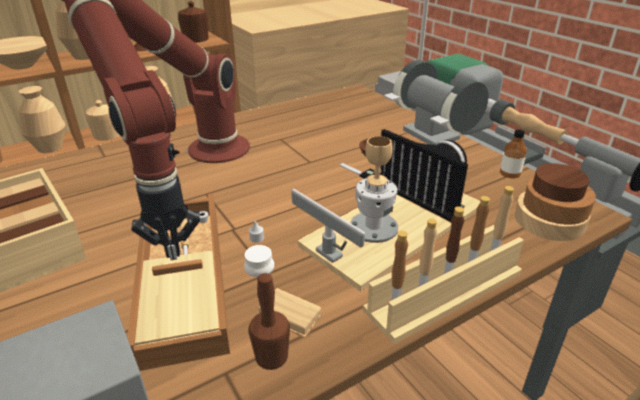

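```bash
python3 - <<'E'
from h import *
w=load('w19');s=load('s19')
a=np.radians(-18.5)
def cs(p): d=np.asarray(p)[:2]-[.5432,-.3112]; return np.round([d@[np.cos(a),np.sin(a)],d@[-np.sin(a),np.cos(a)]],4)*1000
K=w['K']
for v in (185,190,193,196,200,205,210,213,217):
    d=float(w['d'][v,320]);X=w['R'].T@(np.linalg.inv(K)@[320,v,1]*d-w['t'].ravel());print(v,cs(X),X.round(3))
print('tcp',cs((.6105,-.3295)), proj(s,(.61,-.3295,.115)))
for u in (250,394): print(u,ray(w,u,195,.081),cs(ray(w,u,195,.081)))
E
```

```text
185 [37.4  2.9] [ 0.58  -0.32   0.063]
190 [40.7  2.9] [ 0.583 -0.321  0.065]
193 [40.3  2.9] [ 0.582 -0.321  0.074]
196 [40.6  2.9] [ 0.583 -0.321  0.08 ]
200 [42.8  3. ] [ 0.585 -0.322  0.082]
205 [46.5  3. ] [ 0.588 -0.323  0.082]
210 [49.7  3. ] [ 0.591 -0.324  0.082]
213 [52.6  3. ] [ 0.594 -0.325  0.081]
217 [62.1  2.9] [ 0.603 -0.328  0.064]
tcp [69.6  4. ] [173.47296694 257.28510061]
250 [ 0.56700582 -0.36527927  0.081     ] [ 39.7 -43.7]
394 [ 0.59728198 -0.2741938   0.081     ] [39.5 52.3]
```

```bash

python3 -m inch '[{"slide":[-4,0,20],"spin":0,"jaw":0},{"slide":[-4,0,36],"spin":0,"jaw":0},{"slide":[-4,0,46],"spin":0,"jaw":0},{"slide":[-4,0,46],"spin":0,"jaw":0}]' && python3 - <<'E'
from h import *
b=np.radians(-18.5)
P=[(.5432+x*np.cos(b),-.3112+x*np.sin(b),.07,161.5) for x in (.065,-.120)]
go(*P)
E
```

```text
clock: 23.25
tool_pos: [0.6162, -0.3314, 0.0711]
ee_rot: [0.161, 0.987, 0.0, -0.001]
ft_force: [-0.1, -0.5, 0.2]
width: -0.003
now [ 0.6162 -0.3314  0.0711] yaw 161.51 j7 1.19 t 23.25 w -0.003 F [-0.1 -0.5  0.2]
[10.7, -4.1, 1.1] 0.0
[195.7, -4.0, 1.6] 0.0
```

Pushing about 185 mm first, then slowly the rest.

```bash

python3 -m inch '[{"slide":[11,-3,0.5],"spin":0,"jaw":0},{"slide":[35,-3,0.5],"spin":0,"jaw":0},{"slide":[60,-3,0.5],"spin":0,"jaw":0},{"slide":[85,-3,0.5],"spin":0,"jaw":0},{"slide":[110,-3,0.5],"spin":0,"jaw":0},{"slide":[135,-3,0.5],"spin":0,"jaw":0},{"slide":[160,-3,0.5],"spin":0,"jaw":0},{"slide":[185,-3,0.5],"spin":0,"jaw":0}]' && python3 - <<'E'
from h import *
go((.4,-.26,.07,161.5))
snap('wrist','w20')
E
```

```text
clock: 24.25
tool_pos: [0.4414, -0.2754, 0.0733]
ee_rot: [0.161, 0.987, 0.0, 0.003]
ft_force: [2.8, -0.2, -1.3]
width: 0.0
now [ 0.4414 -0.2754  0.0733] yaw 161.51 j7 1.02 t 24.25 w 0.0 F [ 2.8 -0.2 -1.3]
[44.2, 1.5, 3.1] 0.0
```

View pics/w20.png

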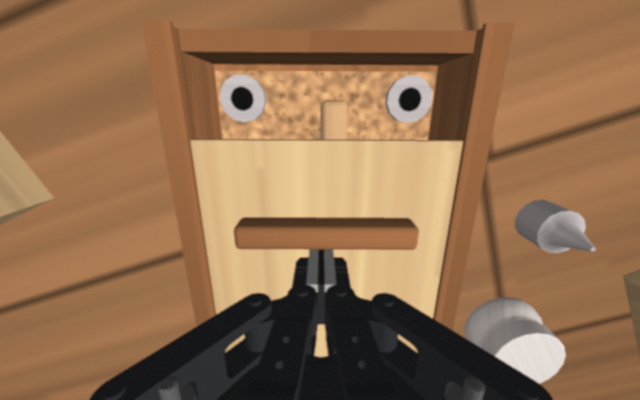

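```bash

python3 -m inch '[{"slide":[7,0,1],"spin":0,"jaw":0},{"slide":[14,0,1],"spin":0,"jaw":0},{"slide":[20,0,1],"spin":0,"jaw":0},{"slide":[24,0,1],"spin":0,"jaw":0},{"slide":[28,0,1],"spin":0,"jaw":0},{"slide":[30,0,1],"spin":0,"jaw":0}]' && python3 - <<'E'
from h import *
go((.4,-.26,.07,161.5))
snap('wrist','w21')
E
```

```text
clock: 25.05
tool_pos: [0.4121, -0.266, 0.0711]
ee_rot: [0.161, 0.987, 0.0, -0.0]
ft_force: [1.1, 0.7, 0.5]
width: 0.002
now [ 0.4121 -0.266   0.0711] yaw 161.52 j7 1.0 t 25.05 w 0.002 F [1.1 0.7 0.5]
[13.4, 1.8, 1.1] 0.0
```

View pics/w21.png

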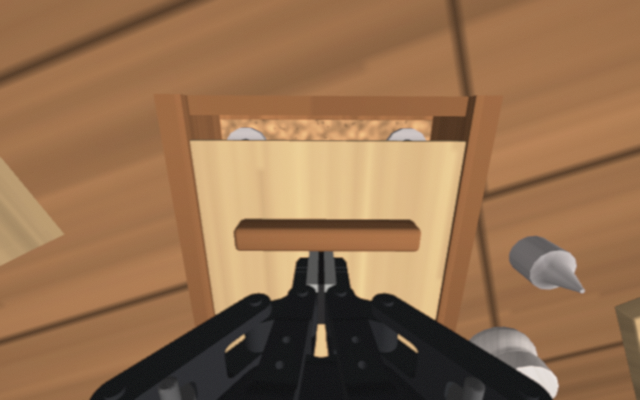

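```bash

python3 -m inch '[{"slide":[4,0,0.5],"spin":0,"jaw":0},{"slide":[7,0,0.5],"spin":0,"jaw":0},{"slide":[9,0,0.5],"spin":0,"jaw":0},{"slide":[11,0,0.5],"spin":0,"jaw":0},{"slide":[13,0,0.5],"spin":0,"jaw":0},{"slide":[13,0,0.5],"spin":0,"jaw":0}]'
python3 -m inch '[{"slide":[2,0,0],"spin":0,"jaw":0},{"slide":[4,0,0],"spin":0,"jaw":0},{"slide":[5,0,0],"spin":0,"jaw":0},{"slide":[5,0,0],"spin":0,"jaw":0}]' && python3 - <<'E'
from h import *
go((.4,-.26,.07,161.5))
snap('wrist','w22')
E
```

```text
clock: 25.85
tool_pos: [0.3994, -0.2618, 0.0705]
ee_rot: [0.161, 0.987, 0.0, -0.0]
ft_force: [1.1, 0.1, -0.8]
width: -0.001
clock: 26.35
tool_pos: [0.398, -0.2614, 0.0709]
ee_rot: [0.161, 0.987, 0.0, 0.003]
ft_force: [6.6, -1.3, -4.9]
width: -0.001
now [ 0.398  -0.2614  0.0709] yaw 161.51 j7 0.98 t 26.35 w -0.001 F [ 6.6 -1.3 -4.9]
[-1.4, 2.0, 0.9] 0.0
```

View pics/w22.png

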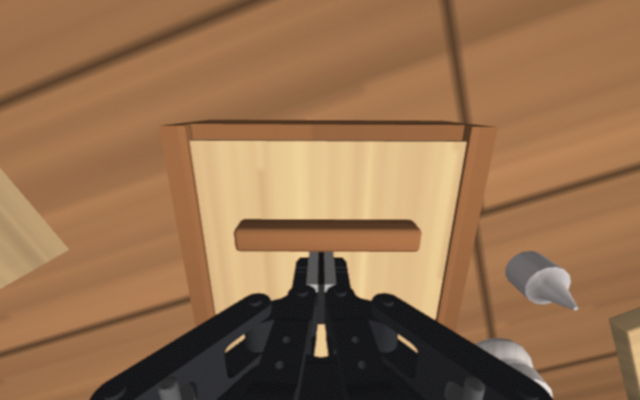

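```bash

python3 -m inch '[{"slide":[3,0,0],"spin":0,"jaw":0},{"slide":[6,0,0],"spin":0,"jaw":0},{"slide":[6,0,0],"spin":0,"jaw":0}]'
python3 -m inch '[{"slide":[-8,0,0],"spin":0,"jaw":0},{"slide":[-18,0,0],"spin":0,"jaw":0},{"slide":[-20,0,-50],"spin":0,"jaw":0},{"slide":[-20,0,-110],"spin":0,"jaw":0},{"slide":[-20,0,-150],"spin":0,"jaw":0},{"slide":[-20,0,-150],"spin":0,"jaw":0}]' && python3 - <<'E'
from h import *
go((.4,-.26,.07,161.5))
w=snap('wrist','w23');s=snap('scene','s23');snap('top','t23')
c=lambda z,a,b,u,v,f:cv2.resize(z['p'][a:b,u:v,::-1],None,fx=f,fy=f,interpolation=cv2.INTER_CUBIC)
cv2.imwrite('pics/s23c.png',np.hstack([c(load('s13'),170,220,350,400,8),c(s,170,220,350,400,8)]))
E
```

```text
clock: 26.78
tool_pos: [0.3979, -0.2613, 0.0717]
ee_rot: [0.161, 0.987, 0.0, 0.009]
ft_force: [13.7, -4.9, -10.8]
width: -0.001
clock: 27.52
tool_pos: [0.4093, -0.2651, 0.2231]
ee_rot: [0.161, 0.987, -0.001, 0.002]
ft_force: [0.1, -0.9, -1.7]
width: -0.003
now [ 0.4093 -0.2651  0.2231] yaw 161.49 j7 1.23 t 27.52 w -0.003 F [ 0.1 -0.9 -1.7]
[11.0, 2.2, 153.0] -0.0
```

View pics/w23.png

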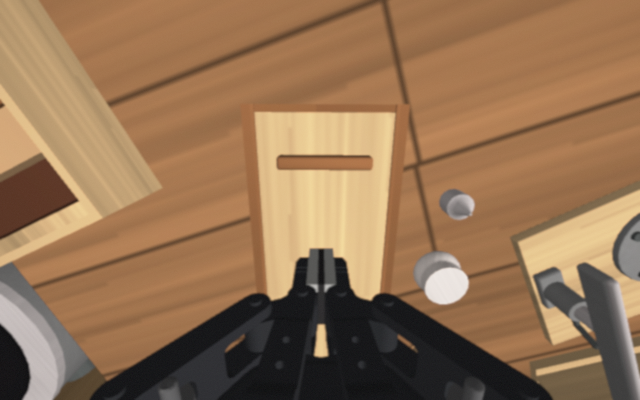

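View pics/s23c.png

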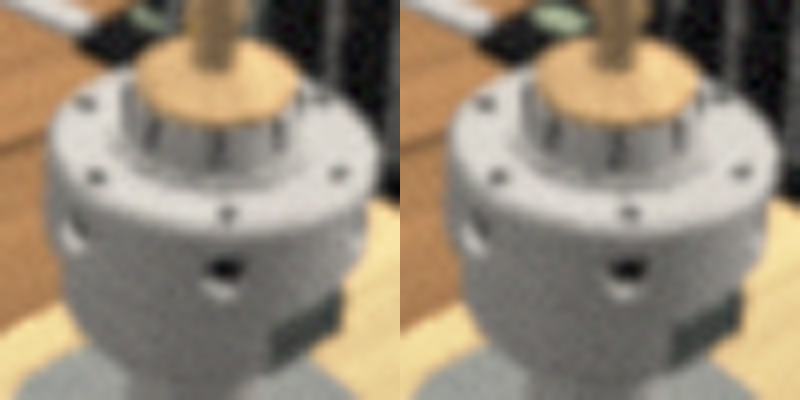

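View pics/t23.png

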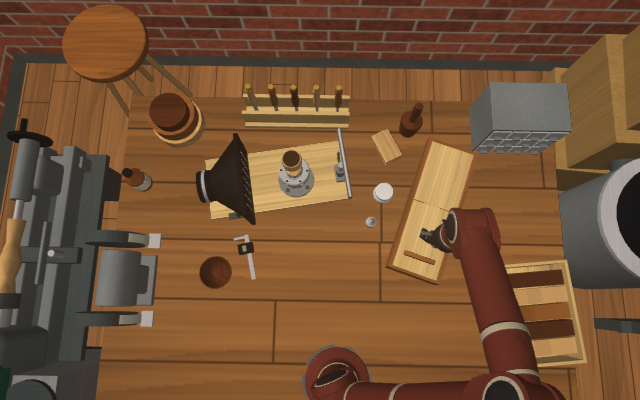

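The lid is flush with the end wall. The collar marks sit within about 1° of their position under load, and the other things haven't moved. Handing in.

```bash
python3 -c "
from plant import r
print(r.close_job())
print(r.observe()['clock'])"
```

```text
the job is handed in; nothing more can be done
None
the job is handed in; nothing more can be done
```

The collar is tight against its stop, the bar is in the case bay and the lid is shut. I handed the job in at about 27.7 s of the 69 s allowed.

**Collar:** I turned it in two swings with a fresh hole for the second, about 126° in total. At the end it stopped moving while the force rose to about 21 N. The handle was still about 11 mm clear of the hood, so this was the collar's own stop. After I eased the load and drew the bar out, the marks had shifted by about 0.3–0.5 pixel. That is roughly 1°, within the 4° allowed; I can't tell whether it is spring-back or a slight back-turn.

**Bar:** It lay flat on the bay floor between the collets and clear of the lid when I last saw it, before the lid went over it.

**Lid:** I pushed the batten until it stopped hard (about 14–15 N with no further travel). The final picture shows the lid flush with the end wall.

**Rest of the bench:** The goblet was never approached closely, and the other things look unmoved in the last top view. The robot was lifted clear with no contact when I handed in.

**Disagreements:** My automatic sub-pixel mark finder gave angles up to about 6° off from mark to mark. I used it only for changes between pictures and took the absolute angles from marks read by eye. While turning, the tool ran about 5 mm behind its commanded position. When I set the bar down it was about 7 mm off my target across the case, still well inside the bay.

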